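Heft the bead tins and hold up the full one

TASK

The three identical shut tins on the worktop hold weighting beads for soft toys: one is full, one about half full and one nearly empty, and only their weight tells which. Heft them, lay the nearly empty one on the upper step of the sloping tin rack and the half-full one on the lower step, each lid up, flat on the step with its long side running up the slope, set down and not dropped, so they can be topped up; then finish with the full tin in the gripper, held up level and still at least 20 cm above the worktop (the program ends while holding it). Leave the other things on the worktop where they are.

Things in the scene. Friction and masses are not known exactly. Their poses are not given: they have to be found in the camera images.
- tin_a: one of three identical shut flat tins (the lid stays closed), 64 x 90 mm, 23 mm high, lying lid up. Origin: centre of its underside; x along the 64 mm side, y along the 90 mm side, z up out of the lid. Grip it across the 64 mm side at mid-length, where it balances. The full tin weighs about 0.5 kg, the half-full 0.25, the nearly empty 0.1 (each +-12%); the letters do not tell
- tin_b: one of three identical shut flat tins (the lid stays closed), 64 x 90 mm, 23 mm high, lying lid up. Origin: centre of its underside; x along the 64 mm side, y along the 90 mm side, z up out of the lid. Grip it across the 64 mm side at mid-length, where it balances. The full tin weighs about 0.5 kg, the half-full 0.25, the nearly empty 0.1 (each +-12%); the letters do not tell
- tin_c: one of three identical shut flat tins (the lid stays closed), 64 x 90 mm, 23 mm high, lying lid up. Origin: centre of its underside; x along the 64 mm side, y along the 90 mm side, z up out of the lid. Grip it across the 64 mm side at mid-length, where it balances. The full tin weighs about 0.5 kg, the half-full 0.25, the nearly empty 0.1 (each +-12%); the letters do not tell
- rack: small two-step wooden rack for tins, fixed to the worktop, 235 mm deep and 146 mm wide, two sloping trays one behind and above the other. Origin: centre of its foot on the worktop; x runs away from its front (the low side, which faces the robot), y to its left, z up
- lower_step: the front, lower tray of the rack: flat plywood 110 mm long up the slope, 136 mm wide, sloping 20 degrees, low side towards the robot, a lip 8 mm proud along that low edge (inner face at x = -55 mm), 4 mm edging at the two sides. Origin: centre of its top surface; x up the slope, y to its left, z square to the surface. The centre is 49 mm above the worktop
- upper_step: the rear, upper tray of the rack: flat plywood 110 mm long up the slope, 136 mm wide, sloping 20 degrees, low side towards the robot, a lip 8 mm proud along that low edge (inner face at x = -55 mm), 4 mm edging at the two sides. Origin: centre of its top surface; x up the slope, y to its left, z square to the surface. The centre is 117 mm above the worktop
- thread_spool: wooden spool of cream thread, 42 mm across, 60 mm high, standing; origin at the centre of its foot. A bystander
- thimble: metal thimble, 20 mm across, 21 mm high, standing; origin at the centre of its foot. A bystander
- row_counter: pink row counter, 27x34x31 mm; origin at the centre of its underside. A bystander
- tape_measure: yellow tape measure, 52x74x18 mm, lying; origin at the centre of its underside. A bystander
- button_jar: clear jar with a grey lid, 64 mm across, 90 mm high, at the back; origin at the centre of its foot. A bystander
- mug: white mug, 83x113x93 mm, at the back; origin at the centre of its foot. A bystander

How it is judged:
By the outcome, as a careful person would: the job done as asked, in the order asked, and still so for the second after the job is handed in, while the arm keeps its last pose, push and grip.
It also fails if it takes over 72 s, if anything falls off the work surface, if the arm or the gripper's body presses on something with over 40 N, if the wrist force passes 120 N, or if a joint passes its speed limit or range.

ROBOT

A 6-joint arm with a two-finger parallel gripper is mounted at the origin on a cart in front of the work surface, level with it; the furniture and walls round the work are solid. World frame = base frame: x ahead of the robot, y to its left, z up, the work surface at z = 0. Lengths are in m, angles in rad, forces in N, time in s.
With the tool pointing down it reaches from about 0.35 to 0.925 m from the base axis. Payload 6.4 kg.
Tool frame: the origin (TCP) lies where the fingers leave the gripper's body, on its centre line; the fingertips stand 97 mm ahead of it and the grasp point (between the pads) lies arm.grasp_offset ahead of it (arm.grasp_offset is the distance from the TCP to the grasp point, in m); z points along the fingers, y is the direction in which the jaws open and shut (so a half turn about z gives the same grasp; the last joint's range is limited). The gripper opens to 94 mm and grips with 3 to 60 N. Pads are 16 mm wide; open, the fingers measure 119 mm over their backs; the gripper's body (75 mm by 177 mm) begins 78 mm behind the grasp point.
Start: joints at [-1.512, 0.245, 1.558, -0, 1.339, -0.174], TCP at [0.15, -0.632, 0.303] pointing down, gripper open.
Joint ranges: [-3.13, 3.13], [-1.02, 2.26], [0.13, 2.54], [-0.95, 4.09], [0.21, 2.88], [-2.74, 2.74]. Speed limits (rad/s): [2.57, 2.57, 3.14, 3.14, 3.14, 3.14].

INTERFACE

Orientations are given as a rotation vector (axis times angle).
In Python, from workcell import arm gives the robot as it stands. The module is installed in compiled form; this text tells all that it offers.
- The arm moves only by the tool move_arm, never from a script. Its arguments are lists of equal length, an entry for each row: "xyz": the shift along the tool's x, y, z in mm, a list of three; "rot": the turn, a rotation vector about the tool's x, y, z in degrees, a list of three. A call has 1 to 8 rows; each row shifts and turns the pose as measured when the row begins, along the tool's axes as they then stand; what a row does not reach is not made up. A row lasts 1/12 s, in which the tool goes at most 41.7 mm and 7.16 degrees, less where a joint would pass 70% of its speed; a pose out of reach is approached as far as the arm can. A call is refused whole if a number of a shift passes 41.7 or a number of a turn 7.16, either way. A call with a gripper value outside its range is refused whole. "hand" is the finger opening in mm, from 0 to 94, set as the call begins (left out, the last holds). The fingers move at their own pace and stop on an object; "force" is the grip in N (left out, the last holds). Time passes only in rows, so rows that do not move let the fingers close. It gives the time, the measured TCP pose, the force and the opening at its end, in the units of the state.
- arm.sense(): the state, without advancing time (a new reading comes with each control period).
- arm.snapshot(name): name is "scene" or "top" or "wrist"; returns a dict with "img" (400x640x3 uint8, blue, green, red), "depth" (400x640 float32, m along the optical axis (not along the pixel's ray), 0 where there is no reading), "fx", "fy", "cx", "cy" (pixels), "distortion" ([k1, k2, p1, p2, k3] as OpenCV has them; the pictures are not rectified), "extrinsics" (4x4, takes a point from world to camera coordinates). Camera axes: x right, y down, z forward; pixel columns grow to the right and rows downward; lengths in m; the calibration is good to about 2 mm. A picture is of the moment at which its call begins.
- arm.close_job(): hands the job in, once; it reports no verdict.
Trained networks look in a picture, given as the dict that the camera call returned (one of the last four; its "shot" number tells which), for a name from the list of things; names that differ only in an ending like _2 or _b are one class to them, and where a whole thing is asked for, a point or a joint stands for the part that bears it (a point fixed in the world has none). Each returns a list of dicts, best first, with "p" (0 to 1); they miss things now and then, are a little off and sometimes report something else, mostly with a low value. They report only what shows in the picture. A call takes as long as a camera call.
- arm.search_frame(target, picture): "rect" ([left, top, width, height] in pixels, round what is visible of it).
- arm.place_of(target, picture): "at" ([column, row] in pixels: a listed point, or the origin of a listed thing).
The state is a dict: "t": time; "joints": joint angles; "joint_vel": joint speeds; "effort": joint torques, N m; "position": TCP position; "ee_rot": TCP orientation; "contact_force": force on the tool from outside, world axes, zero at the start; "wrist_torque": the same for the moment, N m; "width": opening from 0.0 (shut) to 1.0 (fully open).
Only numpy, scipy, OpenCV 4.12 (cv2) and the standard library are available. Lean on these libraries where they do the work, as an engineer would, in place of code of your own. Each camera call takes 0.05 s, during which the arm holds its last target. There are 200 camera calls.

## Working session

There is one attempt and no reset: what is moved stays moved. The work goes in short steps, Python scripts to look and compute and a tool call to move; the robot and the scene stay as the last step left them, time stands still between calls to the robot, and variables do not carry over. Pictures are saved under pics/ and viewed, on a budget of 10 in all, crops included, one or two more only if the job needs it, and the job is handed in when it is done.

Besides the shell and the picture viewer there is one more tool, called by a JSON object that holds its "api" and its "payload". move_arm: Moves the arm, as the interface text tells. Its arguments: {"type":"object","properties":{"xyz":{"type":"array"},"rot":{"type":"array"},"hand":{"type":"number"},"force":{"type":"number"}},"required":["xyz","rot"]}

```bash
mkdir -p pics; cat > h.py <<'E'
import numpy as np, cv2
from scipy.spatial.transform import Rotation as R
from workcell import arm
def ray2world(s,uv,depth=None,z=None):
    K=np.array([[s["fx"],0,s["cx"]],[0,s["fy"],s["cy"]],[0,0,1.]])
    p=cv2.undistortPoints(np.array([[uv]],float),K,np.array(s["distortion"],float))[0,0]
    E=np.array(s["extrinsics"]);Ri=E[:3,:3].T;c=-Ri@E[:3,3];d=Ri@np.array([p[0],p[1],1.])
    if z is not None: return c+d*(z-c[2])/d[2]
    return c+d*depth
def cloud(s):
    K=np.array([[s["fx"],0,s["cx"]],[0,s["fy"],s["cy"]],[0,0,1.]])
    v,u=np.mgrid[0:400,0:640]
    p=cv2.undistortPoints(np.stack([u,v],-1).reshape(-1,1,2).astype(float),K,np.array(s["distortion"],float)).reshape(400,640,2)
    d=s["depth"].astype(float);P=np.dstack([p[...,0]*d,p[...,1]*d,d])
    E=np.array(s["extrinsics"]);return (P-E[:3,3])@E[:3,:3]
E
python3 - <<'E'
from h import *
print(arm.sense(),arm.grasp_offset)
for n in("top","scene"):
    s=arm.snapshot(n);cv2.imwrite(f"pics/{n}.png",s["img"]);np.savez(f"{n}.npz",**{k:v for k,v in s.items()})
    C=cloud(s)
    for t in("tin_a","rack","lower_step","upper_step","thread_spool","thimble","row_counter","tape_measure","button_jar","mug"):
        for r in arm.place_of(t,s)[:4]:
            u,v=np.clip(np.round(r["at"]).astype(int),0,[639,399]); print(n,t,round(r["p"],2),(u,v),C[v,u].round(3) if s["depth"][v,u]>0 else None)
E
```

```text
{'t': 0.0, 'joints': array([-1.51212897e+00,  2.45777061e-01,  1.55896902e+00, -5.46738311e-06,
        1.33870119e+00, -1.74078975e-01]), 'joint_vel': array([ 0.00054566, -0.00039292, -0.00041748,  0.00045867, -0.00263464,
       -0.0001514 ]), 'effort': array([-1.16299594e-03, -4.15831304e+01, -3.14603412e+01,  6.83456333e-02,
        3.31191800e-02, -1.31940419e-04]), 'position': array([ 0.14991686, -0.6320581 ,  0.30159306]), 'ee_rot': array([-3.11850426e+00, -3.64559398e-01, -1.59580132e-04]), 'contact_force': array([ 0.30574402, -0.00805883,  0.27920308]), 'wrist_torque': array([-0.03243763,  0.08309525, -0.00300919]), 'width': 0.9981423109280626} 0.0784
top tin_a 0.82 (np.int64(340), np.int64(196)) [ 0.609 -0.169  0.022]
top tin_a 0.74 (np.int64(381), np.int64(242)) [ 0.499 -0.264  0.026]
top tin_a 0.69 (np.int64(306), np.int64(261)) [ 0.456 -0.088  0.022]
top tin_a 0.24 (np.int64(385), np.int64(162)) [ 0.69  -0.278  0.026]
top rack 0.67 (np.int64(206), np.int64(239)) [ 0.508  0.153 -0.003]
top lower_step 0.78 (np.int64(201), np.int64(260)) [0.459 0.153 0.048]
top upper_step 0
[... 654 characters left out ...]
int64(326), np.int64(211)) [ 0.599 -0.143  0.024]
scene rack 0.79 (np.int64(298), np.int64(308)) [0.48  0.176 0.058]
scene lower_step 0.81 (np.int64(317), np.int64(303)) [0.456 0.141 0.049]
scene upper_step 0.57 (np.int64(269), np.int64(262)) [0.571 0.143 0.116]
scene thread_spool 0.89 (np.int64(295), np.int64(240)) [ 0.621 -0.019  0.009]
scene thimble 0.39 (np.int64(346), np.int64(186)) [ 0.614 -0.29   0.005]
scene row_counter 0.59 (np.int64(323), np.int64(180)) [ 0.688 -0.277  0.009]
scene tape_measure 0.58 (np.int64(336), np.int64(174)) [ 0.666 -0.321  0.012]
scene mug 0.81 (np.int64(252), np.int64(232)) [0.707 0.043 0.05 ]
scene mug 0.15 (np.int64(318), np.int64(305)) [0.452 0.143 0.047]
```

```bash
python3 - <<'E'
from h import *
s=dict(np.load("top.npz"));s={k:(v if v.ndim else v.item()) for k,v in s.items()}
C=cloud(s)
m=((C[...,2]>.015)&(C[...,2]<.030)&(s["depth"]>0)).astype(np.uint8)
m=cv2.morphologyEx(m,cv2.MORPH_OPEN,np.ones((3,3)))
n,l,st,_=cv2.connectedComponentsWithStats(m)
for i in range(1,n):
    if st[i,4]>150:
        P=C[l==i]; r=cv2.minAreaRect((P[:,:2]*1000).astype(np.float32)); print(st[i],np.median(P,0).round(3),P.mean(0).round(3),r)
for nm,x0,x1,z0 in(("lower",.42,.50,.049),("upper",.53,.61,.117)):
    M=(C[...,0]>x0)&(C[...,0]<x1)&(C[...,1]>.11)&(C[...,1]<.19)&(abs(C[...,2]-z0)<.03)
    P=C[M]; A=np.c_[P[:,:2],np.ones(len(P))]; k=np.linalg.lstsq(A,P[:,2],rcond=None)[0]
    res=P[:,2]-A@k; print(nm,len(P),k,np.std(res),"slope",np.degrees(np.arctan(np.hypot(*k[:2]))),"yaw",np.degrees(np.arctan2(k[1],k[0])),"x at centre height y=.15:",(z0-k[2]-k[1]*.15)/k[0])
M=(C[...,0]>.38)&(C[...,0]<.63)&(C[...,1]>.05)&(C[...,1]<.26)&(C[...,2]>.02)
P=C[M];print("rack rect",cv2.minAreaRect((P[:,:2]*1000).astype(np.float32)))
cv2.imwrite("pics/top_crop.png",cv2.resize(s["img"][110:310,130:450],None,fx=2.5,fy=2.5,interpolation=cv2.INTER_CUBIC))
E
```

```text
[316 174  44  39 992] [ 0.616 -0.162  0.022] [ 0.616 -0.163  0.022] ((615.6293334960938, -162.77964782714844), (89.69912719726562, 63.7318115234375), 63.488121032714844)
[ 360  225   43   35 1019] [ 0.499 -0.264  0.023] [ 0.499 -0.264  0.023] ((498.9798278808594, -264.743896484375), (91.29317474365234, 64.31143188476562), 73.42012023925781)
[ 290  248   39   27 1018] [ 0.456 -0.095  0.022] [ 0.456 -0.095  0.023] ((455.8517761230469, -94.69002532958984), (89.23738861083984, 60.8111686706543), 89.7365951538086)
lower 1213 [ 0.35927586 -0.01950392 -0.11096901] 0.0019585058046759506 slope 19.788978499509223 yaw -3.107351542291606 x at centre height y=.15: 0.45339701194897136
upper 1403 [ 0.37137523 -0.02318574 -0.09091199] 0.001883348705316537 slope 20.410148152272424 yaw -3.5724604751394113 x at centre height y=.15: 0.5692082722179109
rack rect ((509.28790283203125, 171.97909545898438), (191.55258178710938, 233.60842895507812), 86.18816375732422)
```

View pics/top_crop.png

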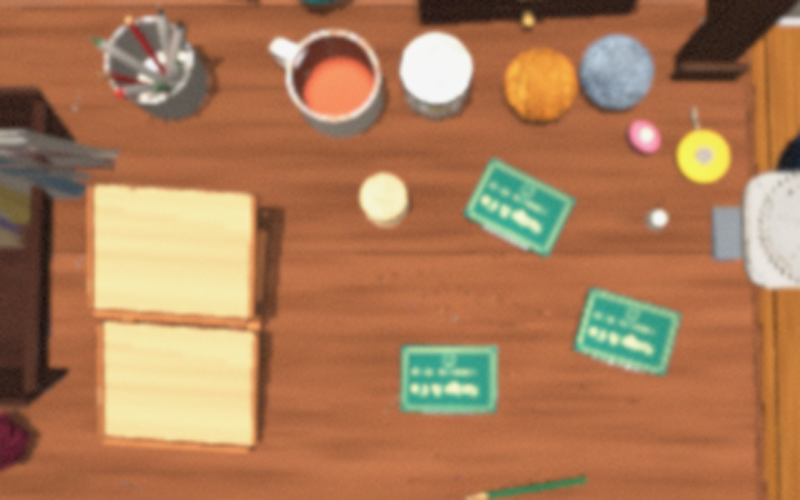

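```bash
cat >> h.py <<'E'
def tool_R(jaw_deg,lean_deg=0,rack_yaw=-3.5):
    "tool z down, jaw axis y at jaw_deg; lean: tilt towards robot so that z = -normal of a slope facing the robot"
    a=np.radians(jaw_deg); y=np.array([np.cos(a),np.sin(a),0]); z=np.array([0,0,-1.]); M=np.c_[np.cross(y,z),y,z]
    b=np.radians(rack_yaw); ax=np.array([-np.sin(b),np.cos(b),0])
    return R.from_rotvec(-ax*np.radians(lean_deg))*R.from_matrix(M)
def grasp_now():
    s=arm.sense(); r=R.from_rotvec(s["ee_rot"]); return s,s["position"]+r.apply([0,0,arm.grasp_offset]),r
def plan(g,rt,start=None,n=None):
    "rows from current (or start=(grasp,rot)) to grasp point g, rotation rt; returns end"
    if start is None: _,g0,r0=grasp_now()
    else: g0,r0=start
    off=np.array([0,0,arm.grasp_offset]); g=np.array(g,float)
    d=(r0.inv()*rt).as_rotvec(degrees=True)
    if n is None: n=int(max(1,np.ceil(np.linalg.norm(d)/6.8),np.ceil(np.linalg.norm(g-g0)*1000/36),np.ceil(np.linalg.norm((g-rt.apply(off))-(g0-r0.apply(off)))*1000/38)))
    st=R.from_rotvec(d/n,degrees=True); r=r0; X=[];Q=[]
    for i in range(n):
        ga=g0+(g-g0)*i/n; gb=g0+(g-g0)*(i+1)/n; r2=r*st
        X.append((r.inv().apply((gb-r2.apply(off))-(ga-r.apply(off)))*1000).round(1).tolist()); Q.append((d/n).round(2).tolist()); r=r2
    for i in range(0,n,8): print("xyz",X[i:i+8],"\nrot",Q[i:i+8])
    return g,rt
def st():
    s,g,r=grasp_now(); M=r.as_matrix()
    print("t %.2f"%s["t"],"grasp",g.round(4),"jaw",np.degrees(np.arctan2(M[1,1],M[0,1])).round(1),"z",M[:,2].round(3),"F",s["contact_force"].round(2),"T",s["wrist_torque"].round(2),"w",round(s["width"]*94,1),"j",s["joints"].round(2))
E
python3 - <<'E'
from h import *
s=dict(np.load("top.npz"));s={k:(v if v.ndim else v.item()) for k,v in s.items()}
C=cloud(s); hsv=cv2.cvtColor(s["img"],cv2.COLOR_BGR2HSV)
w=((hsv[...,2]>180)&(hsv[...,1]<150)&(hsv[...,0]>10)&(hsv[...,0]<32)&(C[...,0]>.38)&(C[...,0]<.66)&(C[...,1]>.05)&(C[...,1]<.26)).astype(np.uint8)
n,l,t,c=cv2.connectedComponentsWithStats(cv2.morphologyEx(w,cv2.MORPH_OPEN,np.ones((3,3))))
for i in range(1,n):
    if t[i,4]>200:
        P=C[l==i]; print(t[i],P.mean(0).round(3),cv2.minAreaRect((P[:,:2]*1000).astype(np.float32)))
M=(C[...,1]>.24)&(C[...,1]<.45)&(C[...,0]>.3)&(C[...,0]<.75)
P=C[M&(C[...,2]>.05)]; print("left obst",P.min(0).round(3),P.max(0).round(3))
st()
e=plan([.616,-.163,.12],tool_R(-26.5))
e=plan([.616,-.163,.022],tool_R(-26.5),e,4)
E
```

```text
[ 164  183   68   56 3350] [0.568 0.146 0.113] ((577.236572265625, 162.78907775878906), (178.70870971679688, 127.2851333618164), 86.03856658935547)
[ 169  238   63   51 2912] [0.453 0.153 0.048] ((453.2415771484375, 157.1781005859375), (150.2137908935547, 111.90109252929688), 87.10031127929688)
left obst [0.35 0.24 0.05] [0.75  0.45  0.288]
t 1.10 grasp [ 0.15   -0.6325  0.2243] jaw -76.7 z [ 0. -0. -1.] F [-0.5  -0.15  0.13] T [-0.05  0.06  0.04] w 94.3 j [-1.51  0.25  1.56  0.    1.34 -0.17]
xyz [[29.6, -18.4, 5.5], [30.4, -17.0, 5.5], [31.1, -15.6, 5.5], [31.8, -14.1, 5.5], [32.4, -12.7, 5.5], [33.0, -11.1, 5.5], [33.5, -9.6, 5.5], [33.9, -8.1, 5.5]] 
rot [[0.0, 0.0, -2.64], [0.0, 0.0, -2.64], [0.0, 0.0, -2.64], [0.0, 0.0, -2.64], [0.0, 0.0, -2.64], [0.0, 0.0, -2.64], [0.0, 0.0, -2.64], [0.0, 0.0, -2.64]]
xyz [[34.2, -6.5, 5.5], [34.5, -4.9, 5.5], [34.7, -3.3, 5.5], [34.8, -1.7, 5.5], [34.8, -0.1, 5.5], [34.8, 1.5, 5.5], [34.7, 3.1, 5.5], [34.5, 4.7, 5.5]] 
rot [[0.0, 0.0, -2.64], [0.0, 0.0, -2.64], [0.0, 0.0, -2.64], [0.0, 0.0, -2.64], [0.0, 0.0, -2.64], [0.0, 0.0, -2.64], [0.0, 0.0, -2.64], [0.0, 0.0, -2.64]]
xyz [[34.2, 6.3, 5.5], [33.9, 7.8, 5.5], [33.5, 9.4, 5.5]] 
rot [[0.0, 0.0, -2.64], [0.0, 0.0, -2.64], [0.0, 0.0, -2.64]]
xyz [[0.0, 0.0, 24.5], [0.0, 0.0, 24.5], [0.0, 0.0, 24.5], [0.0, 0.0, 24.5]] 
rot [[0.0, 0.0, 0.0], [0.0, 0.0, 0.0], [0.0, 0.0, 0.0], [0.0, 0.0, 0.0]]
```

```bash
python3 - <<'E'
from h import *
e=plan([.499,-.264,.10],tool_R(-16.6),None,16)
s=dict(np.load("top.npz"));s={k:(v if v.ndim else v.item()) for k,v in s.items()}
C=cloud(s)
for x in np.arange(.34,.72,.04):
    P=C[(abs(C[...,0]-x)<.02)&(C[...,1]>.235)&(C[...,1]<.45)]
    print(x.round(2),[(h,P[P[:,2]>h][:,1].min().round(3) if (P[:,2]>h).sum()>3 else None) for h in(.02,.08,.12,.2,.26)])
E
```

```text
xyz [[26.5, -17.4, 7.8], [27.6, -15.6, 7.8], [28.6, -13.8, 7.8], [29.4, -11.9, 7.8], [30.1, -9.9, 7.8], [30.7, -7.9, 7.8], [31.2, -5.9, 7.8], [31.5, -3.8, 7.8]] 
rot [[0.0, 0.0, -3.75], [0.0, 0.0, -3.75], [0.0, 0.0, -3.75], [0.0, 0.0, -3.75], [0.0, 0.0, -3.75], [0.0, 0.0, -3.75], [0.0, 0.0, -3.75], [0.0, 0.0, -3.75]]
xyz [[31.7, -1.8, 7.8], [31.7, 0.3, 7.8], [31.6, 2.4, 7.8], [31.4, 4.5, 7.8], [31.0, 6.5, 7.8], [30.6, 8.5, 7.8], [29.9, 10.5, 7.8], [29.2, 12.4, 7.8]] 
rot [[0.0, 0.0, -3.75], [0.0, 0.0, -3.75], [0.0, 0.0, -3.75], [0.0, 0.0, -3.75], [0.0, 0.0, -3.75], [0.0, 0.0, -3.75], [0.0, 0.0, -3.75], [0.0, 0.0, -3.75]]
0.34 [(0.02, np.float64(0.403)), (0.08, None), (0.12, None), (0.2, None), (0.26, None)]
0.38 [(0.02, np.float64(0.298)), (0.08, None), (0.12, None), (0.2, None), (0.26, None)]
0.42 [(0.02, np.float64(0.266)), (0.08, np.float64(0.266)), (0.12, np.float64(0.268)), (0.2, None), (0.26, None)]
0.46 [(0.02, np.float64(0.26)), (0.08, np.float64(0.26)), (0.12, np.float64(0.26)), (0.2, None), (0.26, None)]
0.5 [(0.02, np.float64(0.259)), (0.08, np.float64(0.259)), (0.12, np.float64(0.259)), (0.2, None), (0.26, None)]
0.54 [(0.02, np.float64(0.258)), (0.08, np.float64(0.258)), (0.12, np.float64(0.258)), (0.2, None), (0.26, None)]
0.58 [(0.02, np.float64(0.258)), (0.08, np.float64(0.258)), (0.12, np.float64(0.258)), (0.2, np.float64(0.309)), (0.26, np.float64(0.318))]
0.62 [(0.02, np.float64(0.235)), (0.08, np.float64(0.235)), (0.12, np.float64(0.235)), (0.2, np.float64(0.236)), (0.26, np.float64(0.246))]
0.66 [(0.02, np.float64(0.235)), (0.08, np.float64(0.235)), (0.12, np.float64(0.235)), (0.2, np.float64(0.235)), (0.26, None)]
0.7 [(0.02, np.float64(0.258)), (0.08, np.float64(0.258)), (0.12, np.float64(0.258)), (0.2, None), (0.26, None)]
```

{"api": "move_arm", "payload": {"xyz": [[26.5,-17.4,7.8],[27.6,-15.6,7.8],[28.6,-13.8,7.8],[29.4,-11.9,7.8],[30.1,-9.9,7.8],[30.7,-7.9,7.8],[31.2,-5.9,7.8],[31.5,-3.8,7.8]], "rot": [[0,0,-3.75],[0,0,-3.75],[0,0,-3.75],[0,0,-3.75],[0,0,-3.75],[0,0,-3.75],[0,0,-3.75],[0,0,-3.75]], "hand": 94}}

```text
t: 1.77
position: [0.3253, -0.4455, 0.24]
ee_rot: [2.903, 1.176, -0.004]
contact_force: [0.8, -0.3, -0.5]
width: 0.999
```

{"api": "move_arm", "payload": {"xyz": [[31.7,-1.8,7.8],[31.7,0.3,7.8],[31.6,2.4,7.8],[31.4,4.5,7.8],[31.0,6.5,7.8],[30.6,8.5,7.8],[29.9,10.5,7.8],[29.2,12.4,7.8]], "rot": [[0,0,-3.75],[0,0,-3.75],[0,0,-3.75],[0,0,-3.75],[0,0,-3.75],[0,0,-3.75],[0,0,-3.75],[0,0,-3.75]]}}

```text
t: 2.43
position: [0.503, -0.2475, 0.175]
ee_rot: [2.472, 1.918, -0.008]
contact_force: [0.7, -0.4, 0.6]
width: 1.0
```

```bash
python3 - <<'E'
from h import *
st()
s=arm.snapshot("wrist");cv2.imwrite("pics/w1.png",s["img"]);C=cloud(s)
for r in arm.place_of("tin_b",s)[:3]:
    print(r,ray2world(s,r["at"],z=0).round(3))
m=((C[...,2]>.017)&(C[...,2]<.029)&(s["depth"]>0)&(np.hypot(C[...,0]-.5,C[...,1]+.264)<.08)).astype(np.uint8)
n,l,t,_=cv2.connectedComponentsWithStats(cv2.morphologyEx(m,cv2.MORPH_OPEN,np.ones((5,5))))
for i in range(1,n):
    if t[i,4]>500: print(t[i],np.median(C[l==i],0).round(4),cv2.minAreaRect((C[l==i][:,:2]*1000).astype(np.float32)))
plan([.499,-.264,.022],tool_R(-16.6))
E
```

```text
t 2.43 grasp [ 0.5033 -0.2486  0.0966] jaw -14.4 z [ 0.004 -0.013 -1.   ] F [ 0.75 -0.41  0.58] T [-0.   -0.07  0.06] w 94.0 j [-0.66  0.19  1.88 -0.01  1.06 -0.4 ]
{'at': [450.0, 61.4], 'p': 0.95} [ 0.619 -0.165  0.   ]
{'at': [201.8, 23.0], 'p': 0.94} [ 0.457 -0.098  0.   ]
{'at': [326.3, 229.2], 'p': 0.62} [ 0.503 -0.266  0.   ]
[ 280  181   90  114 9460] [ 0.501  -0.2622  0.0224] ((499.79010009765625, -265.95074462890625), (90.77137756347656, 64.2713394165039), 73.4212646484375)
xyz [[-6.1, 0.0, 24.5], [-6.2, 0.1, 24.5], [-6.3, 0.3, 24.5]] 
rot [[0.1, 0.19, 0.79], [0.1, 0.19, 0.79], [0.1, 0.19, 0.79]]
```

{"api": "move_arm", "payload": {"xyz": [[-9,0.0,0],[-9,0.4,0],[0,0,0],[0,0,20],[0,0,20],[0,0,20],[0,0,7],[0,0,0]], "rot": [[0.15,0.28,1.1],[0.15,0.28,1.1],[0,0,0],[0,0,0],[0,0,0],[0,0,0],[0,0,0],[0,0,0]]}}

```text
t: 3.2
position: [0.4974, -0.2747, 0.1096]
ee_rot: [2.526, 1.852, 0.003]
contact_force: [0.4, -0.7, -0.5]
width: 0.999
```

```bash
python3 - <<'E'
from h import *
st()
plan([.500,-.265,.0215],tool_R(-16.6))
E
```

```text
t 3.20 grasp [ 0.498  -0.2752  0.0312] jaw -17.5 z [ 0.007 -0.006 -1.   ] F [ 0.41 -0.69 -0.49] T [ 0.   -0.08  0.01] w 93.9 j [-0.7   0.31  1.87 -0.    0.95 -0.4 ]
xyz [[10.1, -0.5, 9.7]] 
rot [[0.48, 0.24, -0.9]]
```

{"api": "move_arm", "payload": {"xyz": [[8,-0.5,0],[0,0,0],[0,0,0]], "rot": [[0.4,0.2,-0.8],[0,0,0],[0,0,0]]}}

```text
t: 3.45
position: [0.4994, -0.2687, 0.1118]
ee_rot: [2.52, 1.87, 0.001]
contact_force: [0.3, 0.9, -0.5]
width: 0.996
```

```bash
python3 - <<'E'
from h import *
st()
plan([.500,-.265,.0215],tool_R(-16.6))
E
```

```text
t 3.45 grasp [ 0.4996 -0.2688  0.0334] jaw -16.8 z [ 0.002 -0.002 -1.   ] F [ 0.32  0.87 -0.53] T [-0.02 -0.03 -0.01] w 93.6 j [-0.69  0.31  1.87 -0.    0.96 -0.4 ]
xyz [[3.7, -0.5, 11.9]] 
rot [[0.17, 0.07, -0.24]]
```

{"api": "move_arm", "payload": {"xyz": [[3,0,6],[0.5,0,5.5],[0,0,0]], "rot": [[0,0,0],[0,0,0],[0,0,0]]}}

```text
t: 3.7
position: [0.5019, -0.2657, 0.1022]
ee_rot: [2.516, 1.868, 0.003]
contact_force: [-0.1, 0.4, -0.5]
width: 0.999
```

{"api": "move_arm", "payload": {"xyz": [[0,0,0],[0,0,0],[0,0,0],[0,0,0],[0,0,0]], "rot": [[0,0,0],[0,0,0],[0,0,0],[0,0,0],[0,0,0]], "hand": 58, "force": 35}}

```text
t: 4.12
position: [0.502, -0.2653, 0.1021]
ee_rot: [2.516, 1.869, 0.003]
contact_force: [-4.3, 0.5, 1.8]
width: 0.687
```

```bash
python3 - <<'E'
from h import *
st()
E
```

```text
t 4.12 grasp [ 0.5024 -0.2657  0.0237] jaw -16.8 z [ 0.006 -0.005 -1.   ] F [-4.26  0.53  1.83] T [ 0.23  0.74 -0.  ] w 64.6 j [-0.69  0.32  1.87 -0.    0.94 -0.39]
```

{"api": "move_arm", "payload": {"xyz": [[0,0,0],[0,0,-15],[0,0,-25],[0,0,-25],[0,0,-20],[0,0,0],[0,0,0],[0,0,0]], "rot": [[0,0,0],[0,0,0],[0,0,0],[0,0,0],[0,0,0],[0,0,0],[0,0,0],[0,0,0]]}}

```text
t: 4.78
position: [0.4967, -0.2613, 0.1809]
ee_rot: [-2.515, -1.867, 0.003]
contact_force: [-0.2, -0.4, -5.3]
width: 0.652
```

{"api": "move_arm", "payload": {"xyz": [[0,0,0],[0,0,0],[0,0,0]], "rot": [[0,0,0],[0,0,0],[0,0,0]]}}

```text
t: 5.03
position: [0.4947, -0.2597, 0.1758]
ee_rot: [-2.508, -1.862, 0.006]
contact_force: [-0.4, 0.7, -4.4]
width: 0.653
```

```bash
python3 - <<'E'
from h import *
st(); F=[]
for i in range(5): arm.snapshot("wrist"); F.append(arm.sense()["contact_force"])
print(np.mean(F,0),np.std(F,0)); st()
E
```

```text
t 5.03 grasp [ 0.4936 -0.2588  0.0974] jaw -16.8 z [-0.014  0.012 -1.   ] F [-0.36  0.73 -4.44] T [-0.01 -0.08  0.01] w 61.4 j [-0.69  0.19  1.87  0.    1.1  -0.39]
[ 0.15510258 -0.25022618 -4.9589326 ] [0.5563894  0.33593799 0.32760035]
t 5.28 grasp [ 0.4943 -0.2594  0.0987] jaw -16.8 z [-0.012  0.01  -1.   ] F [ 0.71  0.2  -5.34] T [-0.04 -0.08 -0.05] w 61.2 j [-0.69  0.19  1.87  0.    1.1  -0.39]
```

```bash
python3 - <<'E'
from h import *
e=plan([.4995,-.264,.029],tool_R(-16.8),None,4)
e=plan([.616,-.164,.10],tool_R(-26.5),([.4995,-.264,.10],tool_R(-16.8)),6)
E
```

```text
xyz [[-0.7, 1.5, 17.4], [-0.7, 1.5, 17.4], [-0.7, 1.4, 17.4], [-0.6, 1.4, 17.4]] 
rot [[-0.2, -0.09, -0.0], [-0.2, -0.09, -0.0], [-0.2, -0.09, -0.0], [-0.2, -0.09, -0.0]]
xyz [[21.6, 13.8, 0.0], [21.9, 13.2, 0.0], [22.3, 12.5, 0.0], [22.7, 11.9, 0.0], [23.0, 11.3, 0.0], [23.3, 10.6, 0.0]] 
rot [[0.0, 0.0, 1.62], [0.0, 0.0, 1.62], [0.0, 0.0, 1.62], [0.0, 0.0, 1.62], [0.0, 0.0, 1.62], [0.0, 0.0, 1.62]]
```

{"api": "move_arm", "payload": {"xyz": [[-0.7,1.5,17],[-0.7,1.5,17],[-0.7,1.4,17],[-0.6,1.4,14],[0,0,0],[0,0,0]], "rot": [[-0.2,-0.09,0],[-0.2,-0.09,0],[-0.2,-0.09,0],[-0.2,-0.09,0],[0,0,0],[0,0,0]]}}

```text
t: 5.78
position: [0.5018, -0.2658, 0.1125]
ee_rot: [2.517, 1.869, 0.002]
contact_force: [0.3, -0.7, -4.3]
width: 0.648
```

```bash
python3 -c "
from h import *
st()"
```

```text
t 5.78 grasp [ 0.5022 -0.2661  0.0341] jaw -16.8 z [ 0.005 -0.004 -1.   ] F [ 0.29 -0.68 -4.29] T [-0.01 -0.08  0.04] w 60.9 j [-0.69  0.3   1.87 -0.    0.96 -0.39]
```

{"api": "move_arm", "payload": {"xyz": [[0,0,6],[0,0,3],[0,0,1],[0,0,0]], "rot": [[0,0,0],[0,0,0],[0,0,0],[0,0,0]]}}

```text
t: 6.12
position: [0.5031, -0.2667, 0.1045]
ee_rot: [2.514, 1.867, 0.004]
contact_force: [-0.2, -0.0, -5.7]
width: 0.654
```

```bash
python3 -c "
from h import *
st()"
```

```text
t 6.12 grasp [ 0.5037 -0.2673  0.0261] jaw -16.8 z [ 0.008 -0.007 -1.   ] F [-0.23 -0.04 -5.73] T [-0.08 -0.06  0.02] w 61.4 j [-0.69  0.32  1.87 -0.    0.94 -0.39]
```

{"api": "move_arm", "payload": {"xyz": [[0,0,2],[0,0,2],[0,0,0]], "rot": [[0,0,0],[0,0,0],[0,0,0]]}}

```text
t: 6.37
position: [0.504, -0.2674, 0.1025]
ee_rot: [2.512, 1.866, 0.005]
contact_force: [0.3, -0.4, -5.0]
width: 0.649
```

```bash
python3 -c "
from h import *
st()"
```

```text
t 6.37 grasp [ 0.5047 -0.268   0.0241] jaw -16.8 z [ 0.01  -0.008 -1.   ] F [ 0.26 -0.42 -4.98] T [-0.03 -0.01 -0.01] w 61.0 j [-0.69  0.32  1.87 -0.    0.93 -0.39]
```

{"api": "move_arm", "payload": {"xyz": [[0,0,2],[0,0,2],[0,0,0]], "rot": [[-0.5,-0.25,0],[0,0,0],[0,0,0]]}}

```text
t: 6.62
position: [0.5045, -0.2676, 0.1029]
ee_rot: [2.505, 1.863, 0.005]
contact_force: [0.5, -0.8, -4.4]
width: 0.653
```

```bash
python3 -c "
from h import *
st()"
```

```text
t 6.62 grasp [ 0.5056 -0.2687  0.0245] jaw -16.7 z [ 0.014 -0.014 -1.   ] F [ 0.48 -0.84 -4.42] T [-0.04 -0.01  0.04] w 61.4 j [-0.69  0.32  1.87 -0.    0.93 -0.39]
```

```bash
python3 -c "
from h import *
plan([.5056,-.2687,.0205],tool_R(-16.7),None,1)"
```

```text
xyz [[-0.7, 1.3, 4.0]] 
rot [[1.0, 0.53, -0.03]]
```

{"api": "move_arm", "payload": {"xyz": [[-0.7,1.3,4],[0,0,3],[0,0,3]], "rot": [[1.0,0.53,0],[0,0,0],[0,0,0]]}}

```text
t: 6.87
position: [0.5067, -0.2694, 0.1014]
ee_rot: [-2.514, -1.872, 0.004]
contact_force: [-12.7, 8.3, 26.6]
width: 0.648
```

```bash
python3 -c "
from h import *
st()"
```

```text
t 6.87 grasp [ 0.5062 -0.269   0.023 ] jaw -16.7 z [-0.006  0.004 -1.   ] F [-12.68   8.33  26.6 ] T [ 1.4   1.98 -0.11] w 60.9 j [-0.69  0.34  1.85 -0.    0.96 -0.39]
```

{"api": "move_arm", "payload": {"xyz": [[0,0,-1],[0,0,0],[0,0,0],[0,0,0]], "rot": [[0,0,0],[0,0,0],[0,0,0],[0,0,0]], "hand": 94}}

```text
t: 7.2
position: [0.5093, -0.2716, 0.1055]
ee_rot: [2.52, 1.875, -0.001]
contact_force: [-0.4, -0.5, 0.5]
width: 0.897
```

{"api": "move_arm", "payload": {"xyz": [[0,0,-15],[0,0,-30],[0,0,-30],[0,0,0]], "rot": [[0,0,0],[0,0,0],[0,0,0],[0,0,0]]}}

```text
t: 7.53
position: [0.5087, -0.2713, 0.1799]
ee_rot: [-2.518, -1.873, 0.002]
contact_force: [0.0, -0.7, -0.3]
width: 0.998
```

{"api": "move_arm", "payload": {"xyz": [[21,14,0],[21,14,0],[21,13,0],[21,12,0],[21,11,0],[15,8,0],[0,0,0],[0,0,0]], "rot": [[0.0,0.0,1.62],[0.0,0.0,1.62],[0.0,0.0,1.62],[0.0,0.0,1.62],[0.0,0.0,1.62],[0.0,0.0,1.62],[0,0,0],[0,0,0]]}}

```text
t: 8.2
position: [0.6233, -0.1823, 0.1761]
ee_rot: [-2.679, -1.64, 0.001]
contact_force: [-0.4, -0.2, -0.4]
width: 1.001
```

```bash
cat >> h.py <<'E'
def tin_wrist(x,y,zr=(.015,.029)):
    s=arm.snapshot("wrist");C=cloud(s)
    m=((C[...,2]>zr[0])&(C[...,2]<zr[1])&(s["depth"]>0)&(np.hypot(C[...,0]-x,C[...,1]-y)<.08)).astype(np.uint8)
    n,l,t,_=cv2.connectedComponentsWithStats(cv2.morphologyEx(m,cv2.MORPH_OPEN,np.ones((5,5))))
    for i in range(1,n):
        if t[i,4]>500: print(t[i],np.median(C[l==i],0).round(4),cv2.minAreaRect((C[l==i][:,:2]*1000).astype(np.float32)))
    return s
E
python3 - <<'E'
from h import *
st(); s=tin_wrist(.616,-.164); cv2.imwrite("pics/w2.png",s["img"])
tin_wrist(.504,-.268)
plan([.616,-.164,.05],tool_R(-26.5))
E
```

```text
t 8.20 grasp [ 0.6233 -0.1822  0.0977] jaw -27.1 z [-0.001  0.    -1.   ] F [-0.36 -0.25 -0.44] T [-0.03 -0.02  0.05] w 94.1 j [-0.46  0.38  1.64 -0.    1.13  0.01]
[  261   138    91   120 10335] [ 0.6209 -0.1613  0.0224] ((618.9546508789062, -164.1959686279297), (89.87244415283203, 64.4619369506836), 62.9013786315918)
[ 209  313   68   23 1225] [ 0.5256 -0.2348  0.0221] ((522.75634765625, -234.1266326904297), (21.20709991455078, 55.28482437133789), 62.35394287109375)
[ 215  371   79   29 2078] [ 0.5007 -0.2914  0.0224] ((500.09100341796875, -291.1316223144531), (33.22901153564453, 67.39437866210938), 63.973793029785156)
xyz [[6.9, -7.2, 23.9], [6.9, -7.2, 23.9]] 
rot [[-0.04, 0.01, -0.32], [-0.04, 0.01, -0.32]]
```

{"api": "move_arm", "payload": {"xyz": [[7,-6.5,0],[6,-6,10],[0,0,20],[0,0,20],[0,0,15],[0,0,4],[0,0,0]], "rot": [[0,0,-0.4],[0,0,-0.2],[0,0,0],[0,0,0],[0,0,0],[0,0,0],[0,0,0]]}}

```text
t: 8.88
position: [0.6119, -0.1649, 0.1027]
ee_rot: [-2.672, -1.649, 0.003]
contact_force: [0.1, 0.2, 0.4]
width: 0.998
```

```bash
python3 - <<'E'
from h import *
st()
plan([.618,-.164,.022],tool_R(-26.8),None,1)
E
```

```text
t 8.88 grasp [ 0.6117 -0.1649  0.0243] jaw -26.6 z [-0.002  0.001 -1.   ] F [0.06 0.22 0.45] T [-0.05 -0.06  0.  ] w 93.8 j [-0.44  0.45  1.7  -0.    1.    0.02]
xyz [[3.6, 5.1, 2.3]] 
rot [[-0.13, 0.03, 0.15]]
```

Close here after a small correction, then lift.

{"api": "move_arm", "payload": {"xyz": [[3.5,5,2.5],[0,0,1],[0,0,0],[0,0,0]], "rot": [[0,0,0],[0,0,0],[0,0,0],[0,0,0]]}}

```text
t: 9.22
position: [0.6186, -0.1641, 0.1006]
ee_rot: [2.674, 1.649, -0.001]
contact_force: [0.3, -0.0, 0.5]
width: 1.0
```

{"api": "move_arm", "payload": {"xyz": [[0,0,0],[0,0,0],[0,0,0],[0,0,0],[0,0,0],[0,0,0],[0,0,0]], "rot": [[0,0,0],[0,0,0],[0,0,0],[0,0,0],[0,0,0],[0,0,0],[0,0,0]], "hand": 56, "force": 35}}

```text
t: 9.8
position: [0.62, -0.1647, 0.1033]
ee_rot: [2.67, 1.647, 0.003]
contact_force: [-0.1, -0.7, 0.1]
width: 0.652
```

```bash
python3 -c "
from h import *
st()"
```

```text
t 9.80 grasp [ 0.6203 -0.1649  0.0249] jaw -26.7 z [ 0.004 -0.002 -1.   ] F [-0.07 -0.7   0.13] T [-0.06 -0.07 -0.04] w 61.3 j [-0.44  0.46  1.68 -0.    1.    0.03]
```

{"api": "move_arm", "payload": {"xyz": [[0,0,-15],[0,0,-25],[0,0,-25],[0,0,-15],[0,0,0],[0,0,0]], "rot": [[0,0,0],[0,0,0],[0,0,0],[0,0,0],[0,0,0],[0,0,0]]}}

```text
t: 10.3
position: [0.6185, -0.164, 0.1883]
ee_rot: [2.673, 1.649, 0.0]
contact_force: [-0.4, 1.0, -0.9]
width: 0.652
```

```bash
python3 - <<'E'
from h import *
F=[]
for i in range(6): arm.snapshot("wrist"); F.append(arm.sense()["contact_force"])
print(np.mean(F,0),np.std(F,0)); st()
E
```

```text
[-0.25611559  0.08585347 -0.79581359] [0.68033892 0.4160271  0.62739608]
t 10.60 grasp [ 0.6174 -0.1635  0.1073] jaw -26.7 z [-0.003  0.001 -1.   ] F [-0.37  0.66 -0.57] T [-0.03 -0.01 -0.05] w 61.2 j [-0.44  0.34  1.66 -0.    1.14  0.03]
```

```bash
cat >> h.py <<'E'
YAW=-3.5
def step_pose(which,dx=-.005,dy=-.004,up=0.,h=.024):
    c=np.array([.5685,.146,.117] if which=="upper" else [.4535,.153,.049])
    M=(R.from_euler("z",YAW,degrees=True)*R.from_euler("y",-20,degrees=True)).as_matrix()
    return c+M@np.array([dx,dy,h+up]), tool_R(90+YAW,20,YAW)
E
python3 - <<'E'
from h import *
g,r=step_pose("upper",up=.09); print(g,r.as_matrix().round(3)); print(r.apply([0,0,1]))
plan(g,r)
E
```

```text
[0.52464853 0.1446746  0.22241486] [[-0.938  0.061  0.341]
 [ 0.057  0.998 -0.021]
 [-0.342  0.    -0.94 ]]
[ 0.34138221 -0.02087983 -0.93969262]
xyz [[14.7, -14.7, -6.7], [16.0, -12.9, -7.2], [17.1, -10.9, -7.6], [17.9, -8.9, -8.0], [18.5, -6.7, -8.3], [18.9, -4.5, -8.6], [19.0, -2.3, -8.9], [18.8, -0.0, -9.2]] 
rot [[-1.17, -0.78, -6.58], [-1.17, -0.78, -6.58], [-1.17, -0.78, -6.58], [-1.17, -0.78, -6.58], [-1.17, -0.78, -6.58], [-1.17, -0.78, -6.58], [-1.17, -0.78, -6.58], [-1.17, -0.78, -6.58]]
xyz [[18.3, 2.2, -9.3], [17.6, 4.3, -9.5], [16.7, 6.4, -9.6], [15.5, 8.3, -9.6], [14.2, 10.1, -9.5], [12.6, 11.7, -9.4], [10.8, 13.2, -9.3], [8.9, 14.4, -9.1]] 
rot [[-1.17, -0.78, -6.58], [-1.17, -0.78, -6.58], [-1.17, -0.78, -6.58], [-1.17, -0.78, -6.58], [-1.17, -0.78, -6.58], [-1.17, -0.78, -6.58], [-1.17, -0.78, -6.58], [-1.17, -0.78, -6.58]]
xyz [[6.9, 15.4, -8.9]] 
rot [[-1.17, -0.78, -6.58]]
```

{"api": "move_arm", "payload": {"xyz": [[14.7,-14.7,-6.7],[16,-12.9,-7.2],[17.1,-10.9,-7.6],[17.9,-8.9,-8],[18.5,-6.7,-8.3],[18.9,-4.5,-8.6],[19,-2.3,-8.9],[18.8,0,-9.2]], "rot": [[-1.17,-0.78,-6.58],[-1.17,-0.78,-6.58],[-1.17,-0.78,-6.58],[-1.17,-0.78,-6.58],[-1.17,-0.78,-6.58],[-1.17,-0.78,-6.58],[-1.17,-0.78,-6.58],[-1.17,-0.78,-6.58]]}}

```text
t: 11.27
position: [0.555, -0.0083, 0.2308]
ee_rot: [1.521, 2.543, -0.019]
contact_force: [-0.3, 0.4, 0.1]
width: 0.651
```

```bash
python3 - <<'E'
from h import *
st(); g,r=step_pose("upper",up=.09)
plan(g,r)
E
```

```text
t 11.27 grasp [ 0.5665 -0.0163  0.1537] jaw 28.6 z [ 0.146 -0.102 -0.984] F [-0.31  0.43  0.07] T [ 0.12 -0.05  0.02] w 61.2 j [-0.2   0.04  1.93 -0.08  1.01 -0.65]
xyz [[17.6, 3.4, -10.0], [16.8, 5.4, -10.1], [15.7, 7.3, -10.2], [14.5, 9.1, -10.2], [13.1, 10.7, -10.1], [11.5, 12.1, -10.0], [9.7, 13.4, -9.9], [7.9, 14.5, -9.7]] 
rot [[-1.17, -0.84, -6.34], [-1.17, -0.84, -6.34], [-1.17, -0.84, -6.34], [-1.17, -0.84, -6.34], [-1.17, -0.84, -6.34], [-1.17, -0.84, -6.34], [-1.17, -0.84, -6.34], [-1.17, -0.84, -6.34]]
xyz [[5.9, 15.3, -9.4]] 
rot [[-1.17, -0.84, -6.34]]
```

{"api": "move_arm", "payload": {"xyz": [[17.6,3.4,-10],[16.8,5.4,-10.1],[15.7,7.3,-10.2],[14.5,9.1,-10.2],[13.1,10.7,-10.1],[11.5,12.1,-10],[9.7,13.4,-9.9],[7.9,14.5,-9.7]], "rot": [[-1.17,-0.84,-6.34],[-1.17,-0.84,-6.34],[-1.17,-0.84,-6.34],[-1.17,-0.84,-6.34],[-1.17,-0.84,-6.34],[-1.17,-0.84,-6.34],[-1.17,-0.84,-6.34],[-1.17,-0.84,-6.34]]}}

```text
t: 11.93
position: [0.4937, 0.1367, 0.2836]
ee_rot: [0.18, 2.811, -0.015]
contact_force: [-0.1, -0.5, -1.5]
width: 0.652
```

{"api": "move_arm", "payload": {"xyz": [[3,6,-5],[0,0,0],[0,0,0]], "rot": [[-1.17,-0.84,-5],[0,0,0],[0,0,0]]}}

```text
t: 12.18
position: [0.4878, 0.146, 0.2868]
ee_rot: [0.039, 2.803, -0.006]
contact_force: [-1.1, -0.0, -0.9]
width: 0.658
```

```bash
python3 - <<'E'
from h import *
st(); g,r=step_pose("upper",up=.09)
plan(g,r)
s=arm.snapshot("wrist");C=cloud(s)
# fit plane of upper tray and its lip/edges
a=np.vstack([s["img"]]);cv2.imwrite("pics/w3.png",a);np.savez("w3.npz",**s)
M=(C[...,0]>.535)&(C[...,0]<.60)&(C[...,1]>.10)&(C[...,1]<.19)&(abs(C[...,2]-.117)<.025)&(s["depth"]>0)
P=C[M]; print(len(P))
if len(P)>100:
    A=np.c_[P[:,:2],np.ones(len(P))]; k=np.linalg.lstsq(A,P[:,2],rcond=None)[0]; print(k,np.std(P[:,2]-A@k),"slope",np.degrees(np.arctan(np.hypot(*k[:2]))),"yaw",np.degrees(np.arctan2(k[1],k[0])),"z@c",k@[.5685,.146,1])
E
```

```text
t 12.18 grasp [0.5139 0.1453 0.2128] jaw 88.4 z [ 0.332 -0.009 -0.943] F [-1.12 -0.04 -0.92] T [0.06 0.08 0.04] w 61.8 j [ 0.08 -0.21  2.07 -0.04  0.95 -1.44]
xyz [[-12.6, 0.6, -5.5]] 
rot [[0.66, -0.59, 1.78]]
0
```

View pics/w3.png

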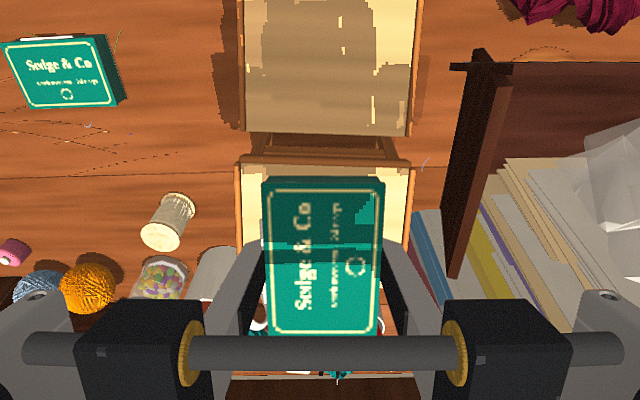

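```bash
python3 - <<'E'
from h import *
s=dict(np.load("w3.npz"));s={k:(v if v.ndim else v.item()) for k,v in s.items()};C=cloud(s)
def cols(row,a,b):
    hsv=cv2.cvtColor(s["img"],cv2.COLOR_BGR2HSV)[row]; return hsv
for row in (166,171,180,20,60,100,125):
    z=C[row,200:450,2]; ok=(s["depth"][row,200:450]>0)&(z>.02)&(z<.16)
    idx=np.where(ok)[0]+200; i0,i1=idx.min(),idx.max()
    print(row,i0,i1,C[row,i0+2].round(3),C[row,i1-2].round(3),"mid y",((C[row,i0+2,1]+C[row,i1-2,1])/2).round(4))
print("column 250 profile"); 
for row in range(128,182,3): print(row,C[row,250].round(3),C[row,400].round(3))
E
```

```text
166 233 412 [0.514 0.075 0.102] [0.517 0.214 0.104] mid y 0.1445
171 234 415 [0.517 0.076 0.104] [0.522 0.217 0.103] mid y 0.1464
180 234 449 [0.524 0.075 0.106] [0.585 0.281 0.019] mid y 0.1781
20 237 421 [0.418 0.082 0.041] [0.422 0.223 0.039] mid y 0.1528
60 238 418 [0.445 0.081 0.053] [0.45  0.222 0.05 ] mid y 0.1514
100 239 413 [0.475 0.079 0.062] [0.479 0.219 0.062] mid y 0.1488
125 239 411 [0.494 0.077 0.068] [0.498 0.218 0.068] mid y 0.1475
column 250 profile
128 [0.497 0.084 0.067] [0.502 0.212 0.064]
131 [0.501 0.083 0.066] [0.505 0.212 0.065]
134 [0.532 0.067 0.   ] [0.507 0.212 0.066]
137 [ 0.537  0.066 -0.001] [ 0.541  0.228 -0.001]
140 [ 0.54   0.066 -0.001] [0.544 0.228 0.   ]
143 [0.543 0.065 0.   ] [ 0.548  0.229 -0.001]
146 [ 0.547  0.065 -0.001] [0.551 0.229 0.   ]
149 [0.55  0.064 0.001] [ 0.555  0.229 -0.001]
152 [0.517 0.082 0.072] [ 0.559  0.229 -0.   ]
155 [0.506 0.088 0.1  ] [ 0.563  0.23  -0.001]
158 [0.506 0.089 0.104] [0.517 0.208 0.09 ]
161 [0.509 0.089 0.104] [0.514 0.206 0.102]
164 [0.514 0.087 0.099] [0.515 0.206 0.104]
167 [0.517 0.086 0.099] [0.518 0.206 0.104]
170 [0.519 0.087 0.101] [0.523 0.207 0.099]
173 [0.522 0.086 0.1  ] [0.383 0.148 0.336]
176 [0.524 0.086 0.102] [0.528 0.207 0.101]
179 [0.526 0.086 0.102] [0.53  0.207 0.101]
```

```bash
sed -i 's/\[.5685,.146,.117\]/[.5685,.143,.117]/;s/\[.4535,.153,.049\]/[.4535,.1505,.049]/' h.py; python3 - <<'E'
from h import *
g,r=step_pose("upper",up=.025)
plan(g,r,None,5)
E
```

```text
xyz [[-2.7, -0.6, 11.9], [-2.6, -0.5, 11.9], [-2.6, -0.5, 11.9], [-2.6, -0.5, 11.9], [-2.6, -0.4, 11.9]] 
rot [[0.13, -0.12, 0.35], [0.13, -0.12, 0.35], [0.13, -0.12, 0.35], [0.13, -0.12, 0.35], [0.13, -0.12, 0.35]]
```

{"api": "move_arm", "payload": {"xyz": [[-2.7,-0.6,11.9],[-2.6,-0.5,11.9],[-2.6,-0.5,11.9],[-2.6,-0.5,11.9],[-2.6,-0.4,11.9],[0,0,0],[0,0,0]], "rot": [[0.13,-0.12,0.35],[0.13,-0.12,0.35],[0.13,-0.12,0.35],[0.13,-0.12,0.35],[0.13,-0.12,0.35],[0,0,0],[0,0,0]]}}

```text
t: 12.82
position: [0.5227, 0.1372, 0.2291]
ee_rot: [0.113, 2.798, -0.019]
contact_force: [-0.3, 0.4, -1.0]
width: 0.65
```

```bash
python3 - <<'E'
from h import *
st()
g,r=step_pose("upper",up=.0)
plan(g,r,None,3)
E
```

```text
t 12.82 grasp [0.5489 0.1351 0.1552] jaw 85.4 z [ 0.334 -0.027 -0.942] F [-0.31  0.43 -1.  ] T [0.07 0.05 0.01] w 61.1 j [ 0.06 -0.06  2.04 -0.07  0.82 -1.39]
xyz [[0.2, 1.6, 6.1], [0.2, 1.6, 6.1], [0.2, 1.5, 6.2]] 
rot [[-0.12, -0.15, -0.36], [-0.12, -0.15, -0.36], [-0.12, -0.15, -0.36]]
```

{"api": "move_arm", "payload": {"xyz": [[0.2,1.6,5],[0.2,1.6,5],[0.2,1.5,4],[0,0,0]], "rot": [[-0.12,-0.15,-0.36],[-0.12,-0.15,-0.36],[-0.12,-0.15,-0.36],[0,0,0]]}}

```text
t: 13.15
position: [0.5278, 0.1412, 0.2153]
ee_rot: [0.086, 2.79, -0.015]
contact_force: [1.0, -0.2, -1.9]
width: 0.652
```

```bash
python3 - <<'E'
from h import *
st()
g,r=step_pose("upper",up=.0)
plan(g,r,None,1)
E
```

```text
t 13.15 grasp [0.5546 0.1395 0.1417] jaw 86.5 z [ 0.343 -0.021 -0.939] F [ 0.97 -0.23 -1.95] T [ 0.03  0.05 -0.04] w 61.2 j [ 0.07 -0.02  2.04 -0.06  0.78 -1.4 ]
xyz [[0.5, 0.3, 3.9]] 
rot [[-0.01, 0.08, -0.04]]
```

{"api": "move_arm", "payload": {"xyz": [[0.3,0,3],[0,0,2.5]], "rot": [[0,0,0],[0,0,0]]}}

```text
t: 13.32
position: [0.5293, 0.1414, 0.2122]
ee_rot: [0.085, 2.791, -0.017]
contact_force: [-28.6, -2.1, 33.2]
width: 0.647
```

```bash
python3 - <<'E'
from h import *
st()
g,r=step_pose("upper",up=.0)
plan(g,r,None,1)
E
```

```text
t 13.32 grasp [0.5561 0.1396 0.1385] jaw 86.5 z [ 0.342 -0.022 -0.94 ] F [-28.64  -2.11  33.22] T [-1.08  3.01 -0.4 ] w 60.9 j [ 0.07 -0.01  2.04 -0.07  0.77 -1.4 ]
xyz [[0.9, 0.0, 0.3]] 
rot [[-0.07, 0.02, 0.04]]
```

{"api": "move_arm", "payload": {"xyz": [[0,0,-1],[0,0,0]], "rot": [[0,0,0],[0,0,0]]}}

```text
t: 13.48
position: [0.5293, 0.1417, 0.2145]
ee_rot: [0.084, 2.79, -0.017]
contact_force: [1.3, -0.8, -1.2]
width: 0.649
```

```bash
python3 - <<'E'
from h import *
st()
E
```

```text
t 13.48 grasp [0.5562 0.14   0.1409] jaw 86.6 z [ 0.343 -0.022 -0.939] F [ 1.3  -0.78 -1.18] T [ 0.04  0.09 -0.01] w 61.0 j [ 0.07 -0.02  2.04 -0.07  0.77 -1.4 ]
```

{"api": "move_arm", "payload": {"xyz": [[0,0,1.5],[0,0,1]], "rot": [[0,0,0],[0,0,0]]}}

```text
t: 13.65
position: [0.5304, 0.1418, 0.2128]
ee_rot: [0.083, 2.788, -0.017]
contact_force: [-8.8, 0.2, 9.3]
width: 0.652
```

```bash
python3 - <<'E'
from h import *
st()
E
```

```text
t 13.65 grasp [0.5574 0.1401 0.1392] jaw 86.6 z [ 0.344 -0.022 -0.939] F [-8.78  0.16  9.28] T [-0.21  0.85 -0.15] w 61.3 j [ 0.07 -0.01  2.04 -0.07  0.77 -1.4 ]
```

{"api": "move_arm", "payload": {"xyz": [[0,0,0],[0,0,0],[0,0,0]], "rot": [[0,0,0],[0,0,0],[0,0,0]], "hand": 84}}

```text
t: 13.9
position: [0.5308, 0.1419, 0.2128]
ee_rot: [0.083, 2.787, -0.016]
contact_force: [-0.0, 1.0, 0.5]
width: 0.827
```

{"api": "move_arm", "payload": {"xyz": [[0,0,-15],[0,0,-30],[0,0,-35],[0,0,-30],[0,0,0],[0,0,0]], "rot": [[0,0,0],[0,0,0],[0,0,0],[0,0,0],[0,0,0],[0,0,0]]}}

```text
t: 14.4
position: [0.491, 0.1439, 0.3174]
ee_rot: [0.085, 2.792, -0.017]
contact_force: [-0.5, -0.4, -0.0]
width: 0.893
```

```bash
cat >> h.py <<'E'
def tin_on_step(s,which):
    C=cloud(s); g,_=step_pose(which,0,0,0,0)
    M=(R.from_euler("z",YAW,degrees=True)*R.from_euler("y",-20,degrees=True)).as_matrix(); L=(C-g)@M
    hsv=cv2.cvtColor(s["img"],cv2.COLOR_BGR2HSV)
    m=((abs(L[...,0])<.07)&(abs(L[...,1])<.075)&(L[...,2]>.012)&(L[...,2]<.04)&(s["depth"]>0)&(hsv[...,0]>70)&(hsv[...,0]<100)&(hsv[...,1]>80)).astype(np.uint8)
    n,l,t,_=cv2.connectedComponentsWithStats(cv2.morphologyEx(m,cv2.MORPH_OPEN,np.ones((3,3))))
    for i in range(1,n):
        if t[i,4]>150:
            P=L[l==i]; A=np.c_[P[:,:2],np.ones(len(P))]; k=np.linalg.lstsq(A,P[:,2],rcond=None)[0]
            print(which,t[i,4],"rect mm",cv2.minAreaRect((P[:,:2]*1000).astype(np.float32)),"top z",np.median(P[:,2]).round(4),"tilt deg",np.degrees(k[:2]).round(1))
E
python3 - <<'E'
from h import *
st()
for n in("wrist","top","scene"):
    s=arm.snapshot(n);cv2.imwrite(f"pics/p1{n}.png",s["img"]);print(n);tin_on_step(s,"upper")
# route to tin c
g=[.456,-.095,.13]; e=plan(g,tool_R(0))
E
```

```text
t 14.40 grasp [0.5178 0.1421 0.2438] jaw 86.5 z [ 0.341 -0.022 -0.94 ] F [-0.48 -0.41 -0.01] T [-0.01 -0.    0.01] w 83.9 j [ 0.08 -0.24  2.04 -0.06  1.   -1.41]
wrist
upper 668 rect mm ((-3.157215118408203, -4.332487106323242), (61.19890594482422, 89.66463470458984), 89.61443328857422) top z 0.0224 tilt deg [ 0.1 -0.4]
upper 4774 rect mm ((-2.377910614013672, -4.012796401977539), (52.2054328918457, 80.19369506835938), 89.73043823242188) top z 0.0225 tilt deg [ 0. -0.]
top
upper 638 rect mm ((-1.1288414001464844, -4.600269317626953), (84.5699691772461, 57.04218673706055), 0.1668941229581833) top z 0.023 tilt deg [-0.  -0.4]
scene
upper 210 rect mm ((-21.105606079101562, 6.213045120239258), (30.131086349487305, 41.443519592285156), 87.7789306640625) top z 0.0229 tilt deg [-0.1  0.4]
xyz [[4.5, -17.0, 6.9], [2.2, -17.5, 7.4], [-0.1, -17.6, 7.9], [-2.5, -17.5, 8.2], [-4.8, -17.1, 8.6], [-7.1, -16.5, 8.9], [-9.3, -15.6, 9.1], [-11.4, -14.4, 9.2]] 
rot [[1.14, 1.23, 6.58], [1.14, 1.23, 6.58], [1.14, 1.23, 6.58], [1.14, 1.23, 6.58], [1.14, 1.23, 6.58], [1.14, 1.23, 6.58], [1.14, 1.23, 6.58], [1.14, 1.23, 6.58]]
xyz [[-13.3, -13.0, 9.3], [-15.1, -11.4, 9.3], [-16.7, -9.6, 9.2], [-18.0, -7.6, 9.1], [-19.1, -5.5, 8.9]] 
rot [[1.14, 1.23, 6.58], [1.14, 1.23, 6.58], [1.14, 1.23, 6.58], [1.14, 1.23, 6.58], [1.14, 1.23, 6.58]]
```

View pics/p1wrist.png

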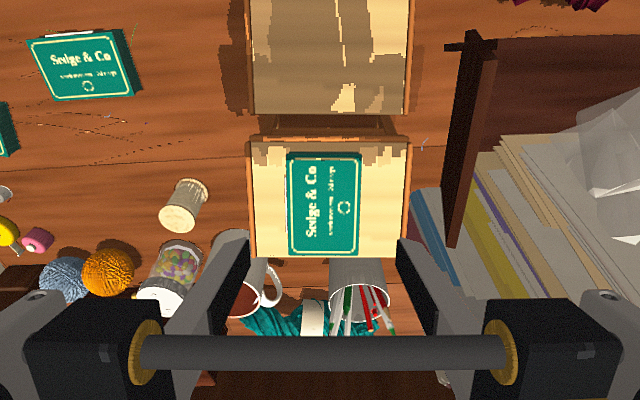

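{"api": "move_arm", "payload": {"xyz": [[4.5,-17.0,2],[2.2,-17.5,3],[-0.1,-17.6,7.9],[-2.5,-17.5,8.2],[-4.8,-17.1,8.6],[-7.1,-16.5,8.9],[-9.3,-15.6,9.1],[-11.4,-14.4,9.2]], "rot": [[1.14,1.23,6.58],[1.14,1.23,6.58],[1.14,1.23,6.58],[1.14,1.23,6.58],[1.14,1.23,6.58],[1.14,1.23,6.58],[1.14,1.23,6.58],[1.14,1.23,6.58]], "hand": 94}}

```text
t: 15.22
position: [0.4603, -0.0005, 0.2442]
ee_rot: [1.493, 2.633, -0.018]
contact_force: [0.8, -0.8, 0.5]
width: 0.998
```

```bash
python3 - <<'E'
from h import *
st()
g=[.456,-.095,.12]; e=plan(g,tool_R(0))
E
```

```text
t 15.22 grasp [ 0.4676 -0.0058  0.1663] jaw 31.0 z [ 0.094 -0.067 -0.993] F [ 0.85 -0.78  0.47] T [-0.02 -0.11  0.01] w 93.8 j [-0.23 -0.2   2.12 -0.05  1.11 -0.75]
xyz [[-14.6, -10.5, 10.2], [-15.9, -8.9, 10.1], [-17.1, -7.1, 10.0], [-18.0, -5.3, 9.8], [-18.8, -3.3, 9.6]] 
rot [[0.85, 1.04, 6.17], [0.85, 1.04, 6.17], [0.85, 1.04, 6.17], [0.85, 1.04, 6.17], [0.85, 1.04, 6.17]]
```

{"api": "move_arm", "payload": {"xyz": [[-14.6,-10.5,10.2],[-15.9,-8.9,10.1],[-17.1,-7.1,10.0],[-18.0,-5.3,9.8],[-12,-2,6],[0,0,0],[0,0,0]], "rot": [[0.85,1.04,6.17],[0.85,1.04,6.17],[0.85,1.04,6.17],[0.85,1.04,6.17],[0.85,1.04,5],[0,0,0],[0,0,0]]}}

```text
t: 15.8
position: [0.4491, -0.0937, 0.1855]
ee_rot: [-2.216, -2.185, 0.016]
contact_force: [0.7, 0.7, 0.1]
width: 0.999
```

```bash
python3 - <<'E'
from h import *
st(); s=tin_wrist(.456,-.095)
g=[.457,-.096,.06]; e=plan(g,tool_R(-.5),None,3)
E
```

```text
t 15.80 grasp [ 0.447  -0.0926  0.1071] jaw -0.8 z [-0.028  0.014 -1.   ] F [0.7  0.75 0.11] T [ 0.05 -0.1   0.02] w 93.9 j [-0.45 -0.05  2.11  0.    1.12 -0.44]
[ 296  163   87  113 9215] [ 0.4567 -0.0935  0.0224] ((456.333740234375, -96.94050598144531), (90.66886901855469, 64.26850891113281), 89.13990020751953)
xyz [[-1.1, 3.1, 15.6], [-1.0, 3.0, 15.6], [-0.9, 2.8, 15.7]] 
rot [[-0.54, -0.26, -0.09], [-0.54, -0.26, -0.09], [-0.54, -0.26, -0.09]]
```

{"api": "move_arm", "payload": {"xyz": [[-1.1,3.1,14],[-1,3,15],[-0.9,2.8,15],[0,0,15],[0,0,15],[0,0,5],[0,0,0]], "rot": [[-0.54,-0.26,0],[-0.54,-0.26,0],[-0.54,-0.26,0],[0,0,0],[0,0,0],[0,0,0],[0,0,0]]}}

```text
t: 16.43
position: [0.4593, -0.0904, 0.1049]
ee_rot: [2.207, 2.224, 0.004]
contact_force: [-0.3, 0.9, -0.1]
width: 0.997
```

```bash
python3 - <<'E'
from h import *
st(); e=plan([.4565,-.0955,.0215],tool_R(-.9),None,1)
E
```

```text
t 16.43 grasp [ 0.4599 -0.0907  0.0265] jaw 0.4 z [ 0.007 -0.004 -1.   ] F [-0.25  0.88 -0.11] T [-0.08 -0.04  0.01] w 93.7 j [-0.44  0.11  2.13 -0.    0.9  -0.44]
xyz [[-5.1, -2.9, 5.0]] 
rot [[0.42, 0.21, 1.34]]
```

{"api": "move_arm", "payload": {"xyz": [[-4.5,-2.5,3],[0,0,3],[0,0,0],[0,0,0]], "rot": [[0.42,0.21,1.2],[0,0,0],[0,0,0],[0,0,0]]}}

```text
t: 16.77
position: [0.4579, -0.0945, 0.1007]
ee_rot: [2.232, 2.207, 0.001]
contact_force: [-0.1, 0.5, -0.1]
width: 1.003
```

{"api": "move_arm", "payload": {"xyz": [[0,0,0],[0,0,0],[0,0,0],[0,0,0],[0,0,0],[0,0,0],[0,0,0]], "rot": [[0,0,0],[0,0,0],[0,0,0],[0,0,0],[0,0,0],[0,0,0],[0,0,0]], "hand": 56, "force": 35}}

```text
t: 17.35
position: [0.4588, -0.0952, 0.1024]
ee_rot: [2.23, 2.205, 0.003]
contact_force: [0.7, 0.4, 0.2]
width: 0.651
```

```bash
python3 -c "
from h import *
st()"
```

```text
t 17.35 grasp [ 0.4592 -0.0954  0.024 ] jaw -0.7 z [ 0.005 -0.003 -1.   ] F [0.69 0.45 0.24] T [-0.04 -0.1  -0.01] w 61.2 j [-0.45  0.12  2.12 -0.    0.89 -0.44]
```

{"api": "move_arm", "payload": {"xyz": [[0,0,-15],[0,0,-25],[0,0,-25],[0,0,-20],[0,0,0],[0,0,0]], "rot": [[0,0,0],[0,0,0],[0,0,0],[0,0,0],[0,0,0],[0,0,0]]}}

```text
t: 17.85
position: [0.4552, -0.0935, 0.1863]
ee_rot: [-2.232, -2.206, 0.002]
contact_force: [0.1, 0.6, -3.3]
width: 0.652
```

```bash
python3 - <<'E'
from h import *
F=[]
for i in range(6): arm.snapshot("wrist"); F.append(arm.sense()["contact_force"])
print(np.mean(F,0),np.std(F,0)); st()
g,r=step_pose("lower",up=.09); print(g)
plan(g,r)
E
```

```text
[ 0.17701402  0.1475946  -2.54083312] [0.41105537 0.44292158 0.53071993]
t 18.15 grasp [ 0.4543 -0.0931  0.1068] jaw -0.7 z [-0.006  0.003 -1.   ] F [ 0.24  0.34 -3.15] T [-0.08 -0.06  0.02] w 61.1 j [-0.45 -0.05  2.11  0.    1.09 -0.44]
[0.40964853 0.1491746  0.15441486]
xyz [[18.8, -5.0, -3.3], [19.0, -3.1, -3.7], [19.0, -1.1, -4.1], [18.7, 0.8, -4.4], [18.3, 2.7, -4.7], [17.6, 4.6, -4.9], [16.7, 6.4, -5.1], [15.7, 8.1, -5.2]] 
rot [[-1.1, -1.17, -6.16], [-1.1, -1.17, -6.16], [-1.1, -1.17, -6.16], [-1.1, -1.17, -6.16], [-1.1, -1.17, -6.16], [-1.1, -1.17, -6.16], [-1.1, -1.17, -6.16], [-1.1, -1.17, -6.16]]
xyz [[14.4, 9.6, -5.3], [13.1, 11.0, -5.3], [11.5, 12.3, -5.3], [9.9, 13.4, -5.2], [8.1, 14.3, -5.1], [6.2, 15.0, -4.9]] 
rot [[-1.1, -1.17, -6.16], [-1.1, -1.17, -6.16], [-1.1, -1.17, -6.16], [-1.1, -1.17, -6.16], [-1.1, -1.17, -6.16], [-1.1, -1.17, -6.16]]
```

{"api": "move_arm", "payload": {"xyz": [[18.8,-5.0,-6],[19.0,-3.1,-6],[19.0,-1.1,-6],[18.7,0.8,-6],[18.3,2.7,-6],[17.6,4.6,-4.9],[16.7,6.4,-5.1],[15.7,8.1,-5.2]], "rot": [[-1.1,-1.17,-6.16],[-1.1,-1.17,-6.16],[-1.1,-1.17,-6.16],[-1.1,-1.17,-6.16],[-1.1,-1.17,-6.16],[-1.1,-1.17,-6.16],[-1.1,-1.17,-6.16],[-1.1,-1.17,-6.16]]}}

```text
t: 18.82
position: [0.4081, 0.0547, 0.2148]
ee_rot: [0.988, 2.765, -0.014]
contact_force: [0.5, 0.7, -2.7]
width: 0.65
```

```bash
python3 - <<'E'
from h import *
st()
g,r=step_pose("lower",up=.08)
plan(g,r)
E
```

```text
t 18.82 grasp [0.4229 0.0486 0.1381] jaw 51.0 z [ 0.189 -0.078 -0.979] F [ 0.51  0.66 -2.69] T [ 0.08  0.05 -0.  ] w 61.1 j [-0.12 -0.34  2.3  -0.07  0.99 -0.97]
xyz [[13.1, 10.5, -2.7], [11.7, 11.6, -2.7], [10.3, 12.6, -2.7], [8.7, 13.5, -2.5], [7.1, 14.2, -2.4], [5.4, 14.7, -2.2]] 
rot [[-1.06, -1.23, -5.85], [-1.06, -1.23, -5.85], [-1.06, -1.23, -5.85], [-1.06, -1.23, -5.85], [-1.06, -1.23, -5.85], [-1.06, -1.23, -5.85]]
```

{"api": "move_arm", "payload": {"xyz": [[13.1,10.5,-2.7],[11.7,11.6,-2.7],[10.3,12.6,-2.7],[8.7,13.5,-2.5],[5,10,-2.4],[3,8,-2.2],[0,0,0],[0,0,0]], "rot": [[-1.06,-1.23,-5.85],[-1.06,-1.23,-5.85],[-1.06,-1.23,-5.85],[-1.06,-1.23,-5.85],[-1.06,-1.23,-5.85],[-1.0,-1.2,-4],[0,0,0],[0,0,0]]}}

```text
t: 19.48
position: [0.3802, 0.1453, 0.2132]
ee_rot: [0.079, 2.8, -0.009]
contact_force: [1.0, 0.5, -3.0]
width: 0.65
```

```bash
python3 - <<'E'
from h import *
st()
g,r=step_pose("lower",up=.02)
plan(g,r,None,5)
E
```

```text
t 19.48 grasp [0.4064 0.1441 0.1394] jaw 86.8 z [ 0.334 -0.015 -0.942] F [ 1.05  0.54 -2.95] T [ 0.07  0.17 -0.03] w 61.1 j [ 0.11 -0.42  2.37 -0.07  0.86 -1.37]
xyz [[-1.6, 1.1, 11.4], [-1.5, 1.1, 11.4], [-1.5, 1.1, 11.4], [-1.5, 1.1, 11.4], [-1.5, 1.1, 11.4]] 
rot [[0.06, -0.09, 0.05], [0.06, -0.09, 0.05], [0.06, -0.09, 0.05], [0.06, -0.09, 0.05], [0.06, -0.09, 0.05]]
```

{"api": "move_arm", "payload": {"xyz": [[-1.6,1.1,11.4],[-1.5,1.1,11.4],[-1.5,1.1,11.4],[-1.5,1.1,11.4],[-1.5,1.1,9],[0,0,0],[0,0,0]], "rot": [[0.06,-0.09,0.05],[0.06,-0.09,0.05],[0.06,-0.09,0.05],[0.06,-0.09,0.05],[0.06,-0.09,0.05],[0,0,0],[0,0,0]]}}

```text
t: 20.07
position: [0.408, 0.1459, 0.1606]
ee_rot: [0.111, 2.798, -0.019]
contact_force: [-0.4, 0.2, -2.4]
width: 0.649
```

```bash
python3 - <<'E'
from h import *
st()
g,r=step_pose("lower",up=.0)
plan(g,r,None,3)
E
```

```text
t 20.07 grasp [0.4341 0.1438 0.0867] jaw 85.5 z [ 0.334 -0.027 -0.942] F [-0.39  0.19 -2.36] T [ 0.08  0.13 -0.01] w 61.0 j [ 0.11 -0.22  2.33 -0.1   0.69 -1.32]
xyz [[0.2, 1.2, 6.0], [0.2, 1.2, 6.0], [0.2, 1.1, 6.0]] 
rot [[-0.12, -0.15, -0.32], [-0.12, -0.15, -0.32], [-0.12, -0.15, -0.32]]
```

{"api": "move_arm", "payload": {"xyz": [[0.2,1.2,5],[0.2,1.2,5],[0.2,1.1,5],[0,0,0]], "rot": [[-0.12,-0.15,-0.32],[-0.12,-0.15,-0.32],[-0.12,-0.15,-0.32],[0,0,0]]}}

```text
t: 20.4
position: [0.4137, 0.1485, 0.1462]
ee_rot: [0.087, 2.789, -0.015]
contact_force: [0.1, -0.1, -2.3]
width: 0.655
```

```bash
python3 - <<'E'
from h import *
st()
g,r=step_pose("lower",up=.0)
plan(g,r,None,1)
E
```

```text
t 20.40 grasp [0.4406 0.1469 0.0726] jaw 86.4 z [ 0.344 -0.021 -0.939] F [ 0.11 -0.11 -2.33] T [ 0.03  0.17 -0.  ] w 61.6 j [ 0.11 -0.17  2.33 -0.1   0.64 -1.33]
xyz [[1.0, 0.4, 2.5]] 
rot [[0.01, 0.13, -0.09]]
```

{"api": "move_arm", "payload": {"xyz": [[0.7,0.3,1.8],[0,0,1.3]], "rot": [[0,0.1,0],[0,0,0]]}}

```text
t: 20.57
position: [0.4141, 0.1489, 0.1437]
ee_rot: [0.087, 2.792, -0.015]
contact_force: [-21.9, -2.6, 27.5]
width: 0.647
```

```bash
python3 - <<'E'
from h import *
st()
g,r=step_pose("lower",up=.0)
plan(g,r,None,1)
E
```

```text
t 20.57 grasp [0.4408 0.1472 0.07  ] jaw 86.4 z [ 0.341 -0.021 -0.94 ] F [-21.88  -2.56  27.52] T [-0.17  1.97 -0.18] w 60.8 j [ 0.11 -0.16  2.33 -0.1   0.64 -1.33]
xyz [[0.6, 0.0, -0.0]] 
rot [[-0.02, -0.05, -0.08]]
```

{"api": "move_arm", "payload": {"xyz": [[0,0,0.5],[0,0,0.5]], "rot": [[0,0,0],[0,0,0]]}}

```text
t: 20.73
position: [0.4142, 0.149, 0.1439]
ee_rot: [0.087, 2.795, -0.016]
contact_force: [-4.9, -2.2, 4.4]
width: 0.647
```

{"api": "move_arm", "payload": {"xyz": [[0,0,0],[0,0,0],[0,0,0]], "rot": [[0,0,0],[0,0,0],[0,0,0]], "hand": 84}}

```text
t: 20.98
position: [0.4156, 0.1494, 0.1458]
ee_rot: [0.086, 2.79, -0.015]
contact_force: [-0.4, -0.3, -0.1]
width: 0.827
```

{"api": "move_arm", "payload": {"xyz": [[0,0,-15],[0,0,-30],[0,0,-35],[0,0,-25],[0,0,0],[0,0,0]], "rot": [[0,0,0],[0,0,0],[0,0,0],[0,0,0],[0,0,0],[0,0,0]]}}

```text
t: 21.48
position: [0.3792, 0.1518, 0.2496]
ee_rot: [0.087, 2.787, -0.014]
contact_force: [0.9, -0.8, -0.2]
width: 0.89
```

```bash
python3 - <<'E'
from h import *
st()
for n in("wrist","top"):
    s=arm.snapshot(n);cv2.imwrite(f"pics/p2{n}.png",s["img"]);print(n);tin_on_step(s,"lower");tin_on_step(s,"upper")
C=cloud(s); m=((C[...,2]>.015)&(C[...,2]<.030)&(s["depth"]>0)&(np.hypot(C[...,0]-.504,C[...,1]+.268)<.09)).astype(np.uint8)
print(cv2.minAreaRect((C[m>0][:,:2]*1000).astype(np.float32)),np.median(C[m>0],0))
e=plan([.504,-.266,.12],tool_R(-16.8))
E
```

```text
t 21.48 grasp [0.4063 0.1501 0.176 ] jaw 86.4 z [ 0.346 -0.021 -0.938] F [ 0.92 -0.76 -0.2 ] T [ 0.03  0.02 -0.01] w 83.7 j [ 0.13 -0.48  2.34 -0.08  0.94 -1.34]
wrist
lower 469 rect mm ((-9.997451782226562, -20.53025245666504), (30.559688568115234, 78.40948486328125), 88.00335693359375) top z 0.0225 tilt deg [ 0.2 -0.8]
lower 156 rect mm ((-45.63621520996094, 14.893397331237793), (21.83498191833496, 6.3225226402282715), 89.54875946044922) top z 0.0224 tilt deg [16.  -0.7]
lower 4801 rect mm ((-3.2197914123535156, -4.538265228271484), (52.10875701904297, 79.25213623046875), 89.838134765625) top z 0.0226 tilt deg [ 0.  -0.2]
upper 546 rect mm ((-44.374752044677734, -3.584165573120117), (59.9583740234375, 9.132529258728027), 88.13118743896484) top z 0.021 tilt deg [25.2  0.5]
upper 1076 rect mm ((-31.701557159423828, -3.9156856536865234), (51.622398376464844, 22.01055908203125), 89.61883544921875) top z 0.0227 tilt deg [-1.1 -0.2]
upper 865 rect mm ((27.35610580444336, -4.385009765625), (21.48720932006836, 50.68142318725586), 0.6898106932640076) top z 0.0227 tilt deg [-0.4 -0.1]
top
lo
[... 403 characters left out ...]
0.50426242 -0.2675667   0.02242205]
xyz [[-7.4, -24.1, 5.9], [-10.3, -23.1, 6.3], [-13.1, -21.9, 6.6], [-15.7, -20.3, 6.8], [-18.1, -18.4, 7.0], [-20.3, -16.3, 7.1], [-22.3, -13.9, 7.1], [-23.9, -11.3, 7.0]] 
rot [[1.13, 0.89, 6.38], [1.13, 0.89, 6.38], [1.13, 0.89, 6.38], [1.13, 0.89, 6.38], [1.13, 0.89, 6.38], [1.13, 0.89, 6.38], [1.13, 0.89, 6.38], [1.13, 0.89, 6.38]]
xyz [[-25.3, -8.6, 6.9], [-26.4, -5.7, 6.7], [-27.1, -2.8, 6.4], [-27.5, 0.3, 6.0], [-27.6, 3.3, 5.6], [-27.3, 6.3, 5.2], [-26.7, 9.3, 4.6], [-25.7, 12.1, 4.1]] 
rot [[1.13, 0.89, 6.38], [1.13, 0.89, 6.38], [1.13, 0.89, 6.38], [1.13, 0.89, 6.38], [1.13, 0.89, 6.38], [1.13, 0.89, 6.38], [1.13, 0.89, 6.38], [1.13, 0.89, 6.38]]
```

View pics/p2wrist.png

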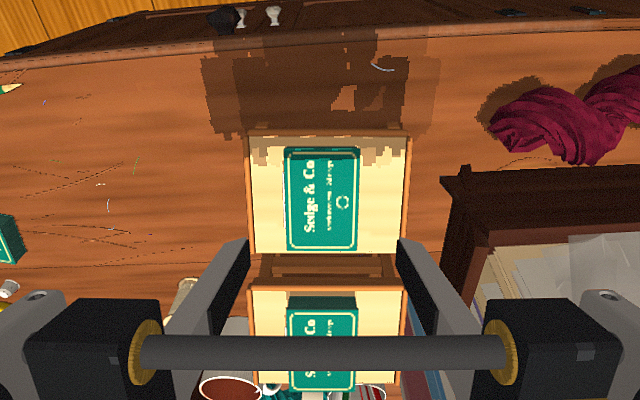

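Both tins lie flat on their steps, at about (322,200) on the lower and (322,345) on the upper. Next I fetch the full tin.

{"api": "move_arm", "payload": {"xyz": [[-7.4,-24.1,3],[-10.3,-23.1,4],[-13.1,-21.9,6.6],[-15.7,-20.3,6.8],[-18.1,-18.4,7.0],[-20.3,-16.3,7.1],[-22.3,-13.9,7.1],[-23.9,-11.3,7.0]], "rot": [[1.13,0.89,6.38],[1.13,0.89,6.38],[1.13,0.89,6.38],[1.13,0.89,6.38],[1.13,0.89,6.38],[1.13,0.89,6.38],[1.13,0.89,6.38],[1.13,0.89,6.38]], "hand": 94}}

```text
t: 22.25
position: [0.4348, -0.0564, 0.2126]
ee_rot: [1.432, 2.609, -0.015]
contact_force: [0.4, 0.2, -0.2]
width: 1.0
```

```bash
python3 - <<'E'
from h import *
st(); e=plan([.504,-.260,.10],tool_R(-16.8),None,8)
E
```

```text
t 22.25 grasp [ 0.4458 -0.0634  0.1353] jaw 32.8 z [ 0.14  -0.088 -0.986] F [ 0.39  0.19 -0.22] T [ 0.02 -0.05 -0.  ] w 94.0 j [-0.38 -0.24  2.22 -0.04  1.   -0.92]
xyz [[-24.9, -6.3, 7.6], [-25.7, -3.5, 7.3], [-26.1, -0.8, 7.0], [-26.3, 2.0, 6.7], [-26.1, 4.8, 6.3], [-25.7, 7.6, 5.9], [-24.9, 10.3, 5.4], [-23.9, 12.8, 4.9]] 
rot [[0.94, 0.79, 6.14], [0.94, 0.79, 6.14], [0.94, 0.79, 6.14], [0.94, 0.79, 6.14], [0.94, 0.79, 6.14], [0.94, 0.79, 6.14], [0.94, 0.79, 6.14], [0.94, 0.79, 6.14]]
```

{"api": "move_arm", "payload": {"xyz": [[-24.9,-6.3,7.6],[-25.7,-3.5,7.3],[-26.1,-0.8,7.0],[-26.3,2.0,6.7],[-26.1,4.8,6.3],[-25.7,7.6,5.9],[-24.9,10.3,5.4],[-18,9,4]], "rot": [[0.94,0.79,6.14],[0.94,0.79,6.14],[0.94,0.79,6.14],[0.94,0.79,6.14],[0.94,0.79,6.14],[0.94,0.79,6.14],[0.94,0.79,6.14],[0.94,0.79,5]]}}

```text
t: 22.92
position: [0.4934, -0.2655, 0.1548]
ee_rot: [-2.521, -1.813, 0.017]
contact_force: [1.3, 0.6, 0.4]
width: 1.002
```

{"api": "move_arm", "payload": {"xyz": [[0,0,0],[0,0,0]], "rot": [[0,0,0],[0,0,0]]}}

```text
t: 23.08
position: [0.4923, -0.2688, 0.1491]
ee_rot: [-2.52, -1.801, 0.02]
contact_force: [-0.3, 0.4, 0.1]
width: 0.998
```

```bash
python3 - <<'E'
from h import *
st(); s=tin_wrist(.504,-.268)
e=plan([.5045,-.268,.05],tool_R(-16.6),None,3)
E
```

```text
t 23.08 grasp [ 0.4895 -0.2666  0.0708] jaw -18.9 z [-0.036  0.028 -0.999] F [-0.32  0.37  0.15] T [-0.04 -0.1   0.02] w 93.9 j [-0.7   0.25  1.86 -0.    1.08 -0.37]
[  300   161   100   132 12450] [ 0.507  -0.266   0.0224] ((505.26007080078125, -270.0048828125), (90.69633483886719, 64.37495422363281), 73.33586883544922)
xyz [[1.3, 4.2, 6.7], [1.3, 4.1, 6.8], [1.3, 4.0, 6.8]] 
rot [[-0.83, -0.3, -0.76], [-0.83, -0.3, -0.76], [-0.83, -0.3, -0.76]]
```

{"api": "move_arm", "payload": {"xyz": [[1,4.2,7],[1,4.1,7],[1,4.0,7],[0,0,8],[0,0,10],[0,0,8],[0,0,0]], "rot": [[-0.83,-0.3,-0.76],[-0.83,-0.3,-0.76],[-0.83,-0.3,-0.76],[0,0,0],[0,0,0],[0,0,0],[0,0,0]]}}

```text
t: 23.72
position: [0.503, -0.2618, 0.0975]
ee_rot: [-2.504, -1.896, 0.001]
contact_force: [-0.7, -2.4, 5.1]
width: 0.999
```

```bash
python3 - <<'E'
from h import *
st(); e=plan([.5048,-.2685,.021],tool_R(-16.6),None,1)
E
```

```text
t 23.72 grasp [ 0.5029 -0.2617  0.0191] jaw -15.7 z [-0.001  0.    -1.   ] F [-0.75 -2.4   5.09] T [-0.61 -0.02 -0.12] w 93.9 j [-0.68  0.33  1.87 -0.    0.94 -0.4 ]
xyz [[-6.0, 3.6, -1.9]] 
rot [[-0.05, 0.01, 0.86]]
```

{"api": "move_arm", "payload": {"xyz": [[0,0,-3],[-5,3,0],[0,0,1],[0,0,1]], "rot": [[0,0,0],[0,0,0.8],[0,0,0],[0,0,0]]}}

```text
t: 24.05
position: [0.5042, -0.2668, 0.0975]
ee_rot: [-2.516, -1.878, 0.002]
contact_force: [-3.7, 4.0, 11.0]
width: 1.001
```

```bash
python3 - <<'E'
from h import *
st(); e=plan([.5048,-.2685,.0215],tool_R(-16.6),None,1)
E
```

```text
t 24.05 grasp [ 0.504  -0.2667  0.0191] jaw -16.5 z [-0.002  0.001 -1.   ] F [-3.72  3.98 10.99] T [0.55 0.11 0.13] w 94.1 j [-0.69  0.34  1.86 -0.    0.94 -0.4 ]
xyz [[-1.5, 1.1, -2.4]] 
rot [[-0.14, -0.03, 0.06]]
```

{"api": "move_arm", "payload": {"xyz": [[0,0,-3],[0,0,0],[0,0,0]], "rot": [[0,0,0],[0,0,0],[0,0,0]]}}

```text
t: 24.3
position: [0.5039, -0.2667, 0.1001]
ee_rot: [-2.516, -1.877, 0.002]
contact_force: [0.2, 0.5, -1.1]
width: 1.001
```

{"api": "move_arm", "payload": {"xyz": [[0,0,0],[0,0,0],[0,0,0],[0,0,0],[0,0,0],[0,0,0],[0,0,0]], "rot": [[0,0,0],[0,0,0],[0,0,0],[0,0,0],[0,0,0],[0,0,0],[0,0,0]], "hand": 56, "force": 40}}

```text
t: 24.88
position: [0.5039, -0.2667, 0.0999]
ee_rot: [-2.516, -1.877, 0.001]
contact_force: [-0.4, -0.7, -0.5]
width: 0.649
```

```bash
python3 -c "
from h import *
st()"
```

```text
t 24.88 grasp [ 0.5038 -0.2665  0.0215] jaw -16.6 z [-0.002  0.002 -1.   ] F [-0.39 -0.66 -0.46] T [-0.08 -0.11 -0.05] w 61.0 j [-0.69  0.33  1.86 -0.    0.95 -0.4 ]
```

{"api": "move_arm", "payload": {"xyz": [[0,0,-15],[0,0,-30],[0,0,-35],[0,0,-35],[0,0,-35],[0,0,-35],[0,0,-35],[0,0,-25]], "rot": [[0,0,0],[0,0,0],[0,0,0],[0,0,0],[0,0,0],[0,0,0],[0,0,0],[0,0,0]]}}

```text
t: 25.55
position: [0.4978, -0.2619, 0.3349]
ee_rot: [-2.482, -1.851, 0.019]
contact_force: [0.6, -0.9, -5.1]
width: 0.651
```

{"api": "move_arm", "payload": {"xyz": [[0,0,-20],[0,0,0],[0,0,0],[0,0,0]], "rot": [[0,0,0],[0,0,0],[0,0,0],[0,0,0]]}}

```text
t: 25.88
position: [0.4984, -0.2623, 0.3576]
ee_rot: [-2.485, -1.853, 0.018]
contact_force: [0.1, -0.1, -5.1]
width: 0.648
```

```bash
python3 - <<'E'
from h import *
st(); g=grasp_now()[1]; plan(g,tool_R(-16.6),None,1)
E
```

```text
t 25.88 grasp [ 0.4957 -0.2603  0.2792] jaw -16.5 z [-0.034  0.027 -0.999] F [ 0.13 -0.11 -5.12] T [-0.09 -0.11 -0.05] w 60.9 j [-0.69  0.02  1.71 -0.    1.46 -0.4 ]
xyz [[1.2, -3.2, 0.1]] 
rot [[-2.32, -0.9, 0.04]]
```

{"api": "move_arm", "payload": {"xyz": [[0.6,-1.6,0],[0.6,-1.6,0],[0,0,0],[0,0,0],[0,0,0],[0,0,0]], "rot": [[-1.16,-0.45,0],[-1.1,-0.4,0],[0,0,0],[0,0,0],[0,0,0],[0,0,0]]}}

```text
t: 26.38
position: [0.4925, -0.2579, 0.3471]
ee_rot: [-2.507, -1.87, 0.005]
contact_force: [-0.2, 0.2, -4.8]
width: 0.651
```

```bash
python3 - <<'E'
from h import *
st()
s=arm.snapshot("scene");cv2.imwrite("pics/f_scene.png",s["img"])
s=arm.snapshot("top");tin_on_step(s,"lower");tin_on_step(s,"upper")
C=cloud(s)
for t in("thread_spool","thimble","row_counter","tape_measure","button_jar","mug"):
    for r in arm.place_of(t,s)[:1]: print(t,r)
st()
g=grasp_now()[1]; plan(g,tool_R(-16.6),None,1)
E
```

```text
t 26.38 grasp [ 0.4917 -0.2571  0.2687] jaw -16.6 z [-0.011  0.01  -1.   ] F [-0.23  0.18 -4.81] T [ 0.04 -0.11  0.02] w 61.2 j [-0.69 -0.    1.75  0.    1.41 -0.4 ]
lower 554 rect mm ((-2.6904335021972656, -5.379480361938477), (54.94646453857422, 85.84413146972656), 89.82881927490234) top z 0.0231 tilt deg [ 0.  -0.1]
upper 686 rect mm ((-1.6356544494628906, -3.8034133911132812), (56.54901123046875, 84.50127410888672), 89.85889434814453) top z 0.0228 tilt deg [ 0.2 -0.3]
thread_spool {'at': [284.5, 190.6], 'p': 0.51}
thimble {'at': [391.3, 198.8], 'p': 0.45}
row_counter {'at': [383.9, 165.3], 'p': 0.57}
tape_measure {'at': [408.1, 164.5], 'p': 0.84}
button_jar {'at': [303.5, 146.4], 'p': 0.8}
mug {'at': [260.0, 147.8], 'p': 0.85}
t 26.78 grasp [ 0.4921 -0.2574  0.2695] jaw -16.6 z [-0.01   0.009 -1.   ] F [ 0.97 -0.58 -4.22] T [-0.02 -0.11 -0.02] w 61.2 j [-0.69 -0.    1.75  0.    1.41 -0.4 ]
xyz [[0.4, -0.9, 0.0]] 
rot [[-0.69, -0.32, 0.04]]
```

View pics/f_scene.png

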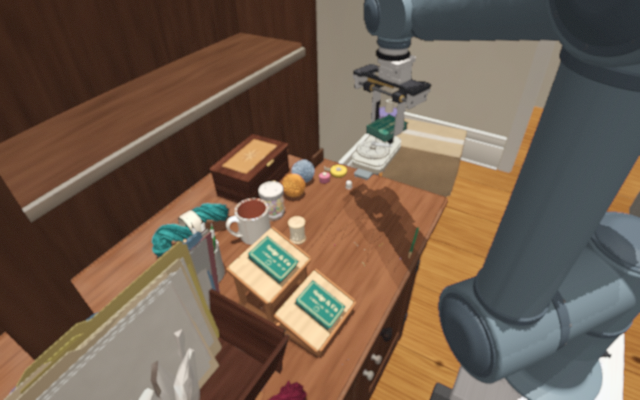

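```bash
python3 - <<'E'
from h import *
s=arm.snapshot("wrist");C=cloud(s);_,g,_=grasp_now()
hsv=cv2.cvtColor(s["img"],cv2.COLOR_BGR2HSV)
m=(np.hypot(C[...,0]-g[0],C[...,1]-g[1])<.06)&(abs(C[...,2]-g[2])<.03)&(hsv[...,0]>70)&(hsv[...,0]<100)&(hsv[...,1]>80)
P=C[m];
for _ in range(4):
    A=np.c_[P[:,:2],np.ones(len(P))]; k=np.linalg.lstsq(A,P[:,2],rcond=None)[0]; r=abs(P[:,2]-A@k); P=P[r<max(.003,2*np.median(r))]
print(len(P),P.mean(0),"tilt deg xy",np.degrees(k[:2]),g)
E
```

```text
14201 [ 0.49344547 -0.25492843  0.27050508] tilt deg xy [-0.36196736  0.47575138] [ 0.49202849 -0.25735423  0.26947726]
```

The held tin is level to about 0.6°, its underside is about 0.247 m up, and it reads about 4.2–5.1 N, so I'm handing the job in.

```bash
python3 -c "
from h import *
st(); print(arm.close_job())"
```

```text
t 26.83 grasp [ 0.492  -0.2574  0.2695] jaw -16.6 z [-0.01   0.009 -1.   ] F [-0.32  0.07 -5.3 ] T [-0.04 -0.09  0.01] w 60.8 j [-0.69 -0.    1.75  0.    1.41 -0.4 ]
the job is handed in; nothing more can be done
None
```

I sorted the tins by weight: about 5.0 N (full), 0.8–1 N (nearly empty) and 2.5 N (half full). The nearly empty tin went on the upper step first, then the half-full one on the lower step. I handed in at 26.8 s with the full tin in the gripper.

**Rack:** In the last top-camera check both tins lie flat on their steps, within about 0.4° of the slope, lid up and long side up the slope. Each was set down in contact before release. The upper tin pressed briefly at about 44 N on first contact, through the tin and not the gripper body, and I backed off before letting go. The lower one pressed at about 35 N.

**Full tin:** It is held still with its underside about 24–25 cm above the worktop, level to about 0.6°. I had hefted it first and put it back down about 5 mm from where it started, then picked it up again at the end. On that second pick-up the fingertips touched the worktop lightly, at about 11 N.

**Other things:** The networks found all six of the other listed things within about 3 pixels of where they were at the start, so none appears to have moved.

**Disagreements:** The single force readings were noisy by about ±0.5 N. The gripper read 61 mm across the tins, not the stated 64 mm.

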